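# Weigh a leaded glass panel on a swinging spring balance

### The arm

A 7-joint arm with a two-finger parallel gripper is mounted at the origin on a cart in front of the work surface, level with it; the furniture and walls round the work are solid. World frame = base frame: x ahead of the robot, y to its left, z up, the work surface at z = 0. Lengths are in mm, angles in rad, forces in N, time in s.
With the tool pointing down it reaches from about 400 to 900 mm from the base axis. Payload 5.5 kg.
Tool frame: the origin (TCP) lies between the finger pads; the fingertips stand 14 mm ahead of it and the grasp point (between the pads) lies 5 mm behind it; z points along the fingers, y is the line along which they close (so a half turn about z gives the same grasp; the last joint's range is limited). The gripper opens to 92 mm and grips with 3 to 60 N. Pads are 19 mm wide; open, the fingers measure 130 mm over their backs; the gripper's body (75 mm by 190 mm) begins 47 mm behind the grasp point.
Start: joints at [1.539, 0.501, -0.427, 1.55, 0.221, 1.138, -0.21], TCP at [188.891, -621.949, 203.029] pointing down, gripper open.
Joint ranges: [-2.88, 2.88], [-0.31, 2.03], [-1.54, 1.56], [0.2, 2.42], [-1.41, 4.55], [0.19, 2.02], [-2.57, 2.57]. Speed limits (rad/s): [2.57, 2.57, 3.14, 3.14, 3.14, 3.14, 3.14].

### API

Orientations are given as a unit quaternion [x, y, z, w].
In Python, from station import robot gives the robot as it stands.
- The arm moves only by the shell command python3 jog.py 'ROWS' [OPENING] [FORCE]. ROWS is rows parted by semicolons, their numbers by spaces, 1 to 20 of them, each of 6 numbers: dx, dy, dz in mm, then a rotation vector rx, ry, rz in rad; each row shifts and turns the commanded pose from where the row before left it, along the tool's axes as they then stand; what a row does not reach is not made up. A row lasts 1/10 s, in which the tool goes at most 50 mm and 0.15 rad, less where a joint would pass 70% of its speed; a pose out of reach is approached as far as the arm can. OPENING is the finger opening in mm, set as the command begins (- or left out keeps the last). The fingers move at their own pace and stop on an object; FORCE is the grip in N (left out, the last holds). Time passes only in rows, so rows that do not move let the fingers close. It prints the time, the measured TCP pose, the force, the opening and the grip force at its end.
- robot.observe(): the state, without advancing time (a new reading comes with each control period).
- robot.get_image(name): name is "side" or "top"; returns the picture (420x560x3 uint8, blue, green, red); there is no depth.
- robot.calibration(name): a dict with "intrinsics" (3x3 intrinsics, pixels), "dist_coeffs" ([k1, k2, p1, p2, k3] as OpenCV has them; the pictures are not rectified), "camera_from_world" (4x4, takes a point from world to camera coordinates). Camera axes: x right, y down, z forward; pixel columns grow to the right and rows downward; lengths in mm; the calibration is good to about 2 mm. A picture is of the moment at which its call begins. calibration takes no time and is no camera call.
- robot.hand_in(): hands the job in; it is judged then, once.
The state is a dict: "time_s": time; "joint_positions": joint angles; "joint_velocities": joint speeds; "effort": joint torques, N m; "tool_pos": TCP position; "orientation": TCP orientation; "contact_force": force on the tool from outside, world axes, zero at the start; "torque": the same for the moment, N m; "gripper_width": finger opening in mm; "grasp_force": force on a finger pad.
Only numpy, scipy, OpenCV 4.12 (cv2) and the standard library are available. Lean on these libraries where they do the work, as an engineer would, in place of code of your own. Each camera call takes 0.05 s, during which the arm holds its last target. There are 200 camera calls.

### The job

Weigh the finished glass panel on the spring balance. The balance was left swung out to one side, where a load could tip the stand: push the hanging tube to bring the arm round over the middle of the foot, and steady the balance there with your touch so that it is left hanging plumb and quite still for a moment, still empty. Then lift the panel out of the slotted block and hang it by its wire loop in the hook, so that it hangs still with its whole weight on the balance. Do not drop the panel on the bench, and leave the flask, the spray bottle and the roll of tape where they are.

Things in the scene. Friction and masses are not known exactly. Their poses are not given: they have to be found in the camera images.
- panel: Leaded glass panel, 0.26-0.36 kg: blue, amber, teal and red panes in a grey zinc frame 180 wide (y), 105 high (z), 10 thick (x), border 12 wide; glass 4 thick. A stiff copper wire loop stands on the middle of the top edge. Origin: middle of the lower edge; z up, x through the panel. Grip the top border, 40 to 90 from the middle. Starts upright in the block's front slot (nearer the robot).
- bail_top (a point): Underside of the top of the wire loop, the spot that rests in the hook; 163 above the panel's origin. Axes as the panel. The loop is 4 mm wire in the panel's plane, feet 64 apart, 62 high over the frame, narrowing to a rounded top; 15 below the top its hole is about 24 wide.
- frame_top (a point): Middle of the panel's top edge between the feet of the loop, 105 above the panel's origin. Axes as the panel.
- rack: Fixed beech block 108 deep (x), 130 wide (y), 43 high, with two slots along y, 12.5 wide and 24 deep, at x = -23 and +23; the rear slot is empty. Origin: centre of its underside, on the bench.
- balance_stand: Fixed retort stand. Foot 200 deep (x), 130 wide, 15 high. Upright rod 13 thick at x = +65, 484 high. An arm turns about this rod: a bar 10 thick at height 453, ending 145 from the rod in a clevis with a cross pin (clevis: 14 to front and back of the pin, 7 to each side, top 457). Origin: centre of the foot's underside; its -x side faces the robot, turned up to 0.2 rad.
- pin (a point): Centre of the cross pin from which the balance hangs, 145 from the rod, 425 above the bench. Axes as the arm: x points along the arm to the rod. The balance swings about this x axis only, to either side of the arm; it cannot swing along it.
- tube_end (a point): Centre of the lower end of the balance's tube, 108 below the pin when plumb. The tube is yellow plastic, 23 thick (25 at its black end caps), from 18 to 108 below the pin. It is the best place to touch. Axes as the balance: z along the tube, upward.
- balance (a joint): Swing of the balance about the pin, rad: 0 = plumb, positive = its lower end to the arm's +y. Starts plumb at rest. Once it swings it does so almost without friction (period about 0.65 s) and does not come to rest by itself within the time. Stops at 0.7 either side.
- swing_arm (a joint): Turn of the arm about the rod, rad: 0 = straight forward (the stand's -x) over the middle of the foot, positive = swung toward the stand's +y (left). Starts at 0.35 to 0.65. A slight friction (0.04 N m) holds it wherever it is left; pushed by the hanging tube's lower end it follows once the balance leans about 0.2 rad.
- hook (a joint): How far the load has drawn the hook out of the tube, m: 0 = empty, at most 0.036. Spring 150 N/m with about 0.35 N to start it; the panel draws it out 14 to 21 mm. It moves along the tube.
- hook_seat (a point): Upper face of the lowest part of the steel hook's bend, where the loop comes to rest; on the tube's axis, 55 below the tube end when empty (262 above the bench). The hook is bent of 6 mm wire in the plane of arm and tube. Axes as the balance: x along the arm to the rod, z up the tube.
- hook_tip (a point): End of the hook's point (wire centre), 26 in front of (-x) and 26 above the seat; its round end adds 3. The mouth opens to -x, away from the rod: the loop goes over the point toward +x, then down into the bend. 32 to 37 above the seat its wire has free room from x = -17 to -6 of the seat. The back of the bend reaches x = +20.
- black_flask: Black flask, 72 across, 250 high, loose at the left rear. Origin: centre of its underside. Leave alone.
- spray_bottle: Spray bottle with black head, 259 high, loose at the rear, behind the work. Origin: centre of its underside. Leave alone.
- duct_tape: Roll of grey tape, 103 across, 48 high, lying loose at the right. Origin: centre of its underside. Leave alone.

How it is judged:
By the outcome, as a careful person would: the job done as asked, in the order asked, and still so for the second after the job is handed in, with the robot touching nothing.
It also fails if it takes over 72 s, if anything falls off the work surface, if the arm or the gripper's body presses on something with over 40 N, if the wrist force passes 120 N, or if a joint passes its speed limit or range.

## Working session

There is one attempt and no reset: what is moved stays moved. The work goes in short steps, Python scripts to look and compute and a shell command to move; the robot and the scene stay as the last step left them, time stands still between calls to the robot, and variables do not carry over. Pictures are saved under pics/ and viewed, at most 10 in all, crops included, and the job is handed in when it is done.

```bash
ls; mkdir -p pics; python3 - <<'E'
from station import robot
import cv2,numpy as np
for n in("side","top"):
    cv2.imwrite(f"pics/{n}0.png",robot.get_image(n)); c=robot.calibration(n)
    print(n,np.round(c["intrinsics"],1).tolist(),np.round(c["dist_coeffs"],3).tolist(),np.round(c["camera_from_world"],3).tolist())
    T=np.array(c["camera_from_world"]);print("cam at",(-T[:3,:3].T@T[:3,3]).round())
print(robot.observe())
E
```

```text
jog.py
pics
station.py
side [[386.3, 0.0, 273.3], [0.0, 386.3, 211.5], [0.0, 0.0, 1.0]] [-0.031, 0.0, 0.0, 0.0, 0.0] [[0.994, -0.107, -0.003, -603.365], [-0.062, -0.551, -0.832, 265.52], [0.087, 0.827, -0.555, 1279.134], [0.0, 0.0, 0.0, 1.0]]
cam at [ 505. -977.  928.]
top [[522.4, 0.0, 271.0], [0.0, 522.4, 206.7], [0.0, 0.0, 1.0]] [-0.05, 0.0, 0.0, 0.0, 0.0] [[0.017, -1.0, 0.001, 6.142], [-0.998, -0.017, -0.069, 613.144], [0.069, -0.0, -0.998, 1892.113], [0.0, 0.0, 0.0, 1.0]]
cam at [ 482.   17. 1930.]
{'time_s': 0.1, 'joint_positions': array([ 1.53916922,  0.5017811 , -0.42683029,  1.55135023,  0.22082051,
        1.13825085, -0.21031663]), 'joint_velocities': array([-0.00059815, -0.0018924 ,  0.00019414, -0.00190975, -0.00024121,
       -0.0014443 ,  0.0001446 ]), 'effort': array([-1.03356314e-02, -5.67887163e+01, -5.83800405e+00, -2.79918462e+01,
       -6.88549317e-02,  2.40300625e-02,  7.26704388e-05]), 'tool_pos': array([ 188.65773355, -621.32888888,  202.06517092]), 'orientation': array([ 9.89149416e-01,  1.46910466e-01, -9.22326100e-05, -8.60156725e-04]), 'contact_force': array([-0.40181943,  0.54432585, -1.04322113]), 'torque': array([0.00658293, 0.02663854, 0.04379542]), 'grasp_force': 0.0, 'gripper_width': 91.86211820744066}
```

View pics/side0.png

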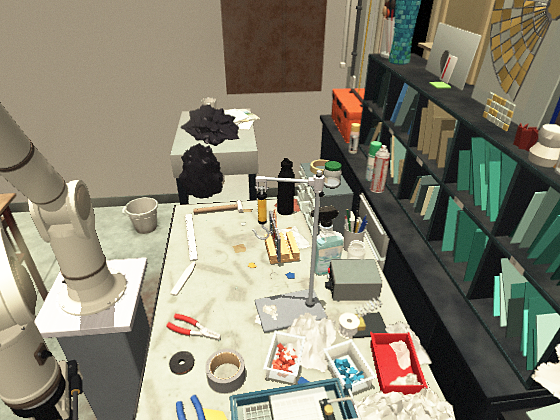

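View pics/top0.png

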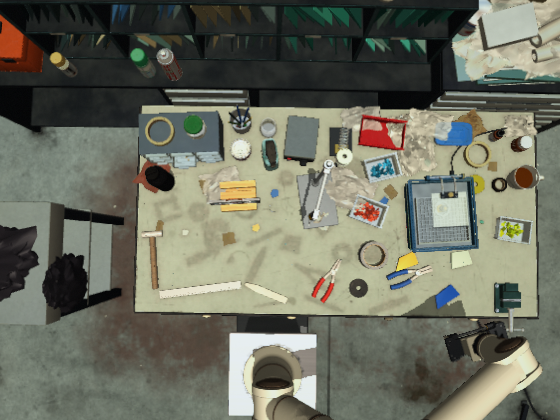

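The side view shows the balance tube at about (262,205), the rod from (312,300) to (318,180), and the panel in its block near (278,240). In the top view the arm runs from the rod (328,163) to about (317,217), and the panel is a dark line at (235,201). Next I'll zoom in.

```bash
python3 - <<'E'
import cv2,numpy as np
a=cv2.imread("pics/top0.png")[140:240,190:350]; b=cv2.imread("pics/side0.png")[165:320,230:350]
cv2.imwrite("pics/topz.png",cv2.resize(a,None,fx=5,fy=5,interpolation=cv2.INTER_CUBIC))
cv2.imwrite("pics/sidez.png",cv2.resize(b,None,fx=3.8,fy=3.8,interpolation=cv2.INTER_CUBIC))
E
```

```text
(no output)
```

View pics/topz.png

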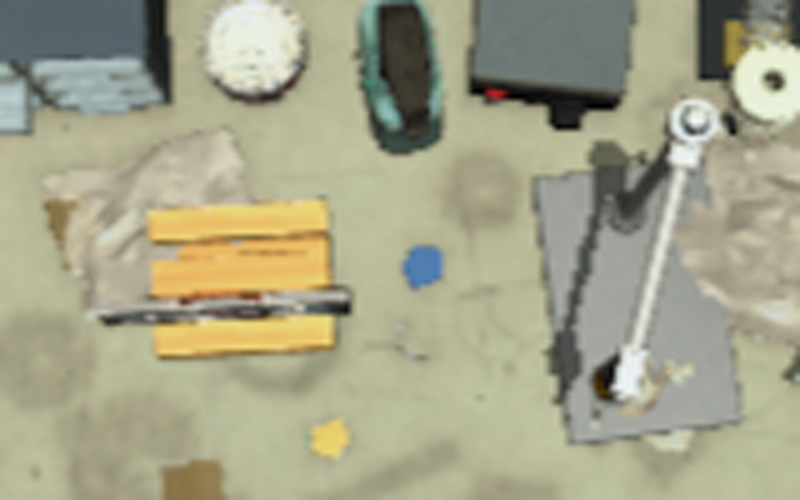

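View pics/sidez.png

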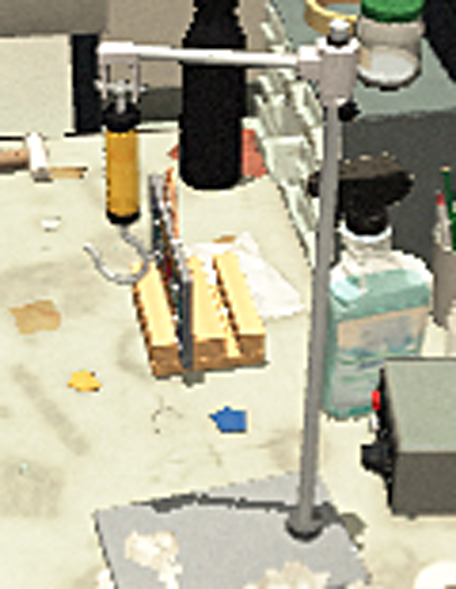

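Top zoom: rod top (693,120), clevis (630,370), foot corners (535,178), (570,440), (740,420), panel edge from (95,313) to (350,300), rack corners (148,212), (328,200), (333,345), (156,355). Side zoom: tube from (121,118) to (123,218), hook below it with its point at the left (88,248), rod base (303,527).

```bash
cat > h.py <<'E'
from station import robot
import cv2,numpy as np
def ray(n,uv):
    c=robot.calibration(n);T=np.array(c["camera_from_world"])
    p=cv2.undistortPoints(np.array([[uv]],float),np.array(c["intrinsics"]),np.array(c["dist_coeffs"]))[0,0]
    d=T[:3,:3].T@np.r_[p,1]; return -T[:3,:3].T@T[:3,3],d/np.linalg.norm(d)
def onz(n,uv,z):
    o,d=ray(n,uv); return o+d*(z-o[2])/d[2]
def two(a,b):
    (o,d),(q,e)=ray("top",a),ray("side",b)
    s=np.linalg.lstsq(np.c_[d,-e],q-o,rcond=None)[0]; P,Q=o+d*s[0],q+e*s[1]
    return (P+Q)/2,np.linalg.norm(P-Q)
def proj(n,P):
    c=robot.calibration(n);T=np.array(c["camera_from_world"])
    return cv2.projectPoints(np.atleast_2d(np.array(P,float)),cv2.Rodrigues(T[:3,:3])[0],T[:3,3],np.array(c["intrinsics"]),np.array(c["dist_coeffs"]))[0][:,0]
E
python3 - <<'E'
from h import *
np.set_printoptions(precision=1,suppress=True)
t=lambda u,v:(190+u/5-.4,140+v/5-.4)
s=lambda u,v:(230+u/3.8-.37,165+v/3.8-.37)
print("rodtop",onz("top",t(693,120),484),"base",onz("side",s(303,524),15), onz("top",t(628,212),15))
print("clevis",onz("top",t(630,372),457),onz("top",t(626,392),457),onz("top",t(636,350),457))
print("clevis/tube top side", onz("side",s(121,50),457))
for p in[(535,178),(570,440),(740,420)]:print("foot",onz("top",t(*p),15))
for p in[(148,212),(328,200),(333,345),(156,355)]:print("rack",onz("top",t(*p),43))
for p in[(95,313),(350,300)]:print("panel",onz("top",t(*p),124))
for p in [(123,218),(121,118)]:
  o,d=ray("side",s(*p));
  for z in(317,400):print("tube",z,o+d*(z-o[2])/d[2])
E
```

```text
rodtop [ 704.5 -141.3  484. ] base [ 705.9 -141.3   15. ] [ 707.5 -145.2   15. ]
clevis [ 564.5 -109.9  457. ] [ 553.1 -107.8  457. ] [ 577.  -113.2  457. ]
clevis/tube top side [ 565.6 -117.1  457. ]
foot [731.5 -76.2  15. ]
foot [ 538.7 -104.4   15. ]
foot [ 555.4 -229.1   15. ]
rack [698.3 206.   43. ]
rack [709.3  75.4  43. ]
rack [603.7  69.8  43. ]
rack [594.4 197.8  43. ]
panel [618. 233. 124.]
panel [630.   56.3 124. ]
tube 317 [ 564.6 -112.8  317. ]
tube 400 [ 556.5 -230.1  400. ]
tube 317 [574.4  25.5 317. ]
tube 400 [ 565.  -110.5  400. ]
```

```bash
python3 jog.py '20 -28 -12 0 0 0;27 -33 -10 0 0 0;27 -33 -10 0 0 0;27 -33 -10 0 0 0;27 -33 -10 0 0 0;27 -33 -10 0 0 0;27 -33 -10 0 0 0;27 -33 -10 0 0 0;27 -33 -10 0 0 0;27 -33 -10 0 0 0;27 -33 -10 0 0 0;27 -33 -10 0 0 0;27 -33 -10 0 0 0' 60 10; python3 jog.py '0 0 0 0 0 .1;0 0 0 0 0 .1;0 0 0 0 0 .1;0 0 0 0 .15 0;0 0 0 0 .15 0;0 0 0 0 .15 0;0 0 0 0 .15 0;0 0 0 0 0 0'; python3 -c "
from h import *;print(robot.observe()['joint_positions'].round(2))"
```

```text
time_s: 1.4
tool_pos: [394.9, -114.5, 335.3]
orientation: [0.989, 0.147, -0.0, 0.0]
contact_force: [0.4, -0.0, -0.5]
gripper_width: 59.8
grasp_force: 0.0
time_s: 2.2
tool_pos: [401.1, -122.4, 333.5]
orientation: [0.989, -0.0, 0.149, 0.01]
contact_force: [-0.8, 0.6, -0.9]
gripper_width: 60.0
grasp_force: 0.0
[ 0.66 -0.29 -0.28  2.13 -0.2   1.01 -1.12]
```

```bash
python3 jog.py '28 0 9 0 0 0;28 0 9 0 0 0;28 0 9 0 0 0;0 0 0 0 .15 0;0 0 0 0 .15 0;0 0 0 0 .15 0;0 0 0 0 .15 0;0 0 0 0 0 0'; python3 -c "
from h import *;o=robot.observe();print(o['joint_positions'].round(2));from scipy.spatial.transform import Rotation as R;print(R.from_quat(o['orientation']).as_matrix().round(2))"
```

```text
time_s: 3.0
tool_pos: [500.1, -120.0, 325.5]
orientation: [0.928, 0.008, 0.374, -0.004]
contact_force: [-0.4, -0.4, -0.6]
gripper_width: 59.9
grasp_force: 0.0
[ 0.64 -0.3  -0.2   2.37 -0.84  0.5  -0.49]
[[ 0.72  0.02  0.69]
 [ 0.01 -1.    0.01]
 [ 0.69 -0.   -0.72]]
```

```bash
python3 jog.py '14 -4 14 0 0 0;0 -4 0 0 .15 0;0 0 0 0 .15 0;0 0 0 0 .1 0;0 0 0 0 0 0;0 0 0 0 0 0'; python3 -c "
from h import *;o=robot.observe();print(o['joint_positions'].round(2));from scipy.spatial.transform import Rotation as R;print(R.from_quat(o['orientation']).as_matrix().round(2))"
```

```text
time_s: 3.6
tool_pos: [535.6, -115.2, 351.4]
orientation: [0.887, 0.014, 0.46, -0.023]
contact_force: [1.0, 0.9, 0.7]
gripper_width: 59.9
grasp_force: 0.0
[ 0.67 -0.27 -0.18  2.42 -1.4   0.49  0.08]
[[ 0.58  0.05  0.82]
 [ 0.   -1.    0.05]
 [ 0.82 -0.03 -0.58]]
```

```bash
python3 jog.py '-1 0 12 0 0 0;-2 -1 12 0 0 0;0 0 0 0 .1 0;0 0 0 0 0 0;0 0 0 0 0 0'; python3 - <<'E'
from h import *
o=robot.observe();print(o['joint_positions'].round(2))
from scipy.spatial.transform import Rotation as R;print(R.from_quat(o['orientation']).as_matrix().round(2))
a=robot.get_image("top")[160:240,260:360];b=robot.get_image("side")[165:255,230:330]
cv2.imwrite("pics/c1.png",np.hstack([cv2.resize(a,(400,320),interpolation=2),cv2.resize(b,(400,320+40),interpolation=2)[:320]]))
E
```

```text
time_s: 4.1
tool_pos: [552.4, -117.6, 358.0]
orientation: [0.88, 0.019, 0.475, -0.022]
contact_force: [0.8, -0.3, 0.0]
gripper_width: 59.7
grasp_force: 0.0
[ 0.13 -0.27  0.27  2.42 -1.41  0.34  0.12]
[[ 0.55  0.05  0.83]
 [ 0.01 -1.    0.06]
 [ 0.84 -0.02 -0.55]]
```

View pics/c1.png

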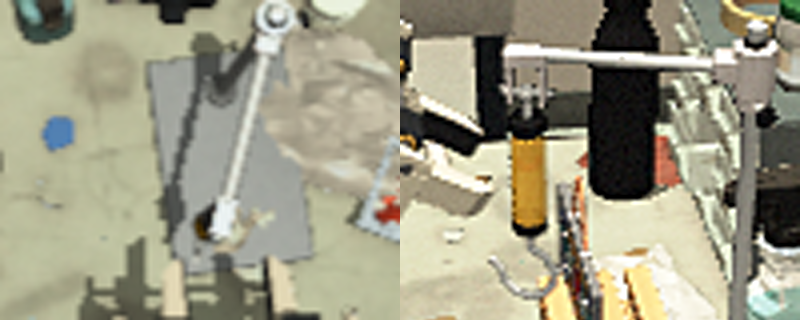

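Fingers straddle the tube symmetrically: fingers at zoomed x=173 and 275 with the clevis at 225. The tips are still just short of the tube, so I'll lower and advance.

```bash
python3 jog.py '-5 0 4 0 0 0;-5 -1 4 0 0 0;-5 -1 4 0 0 0;-4 -1 4 0 0 0;0 0 0 0 0 0;0 0 0 0 0 0'; python3 - <<'E'
from h import *
o=robot.observe();print(o['joint_positions'].round(2))
from scipy.spatial.transform import Rotation as R;print(R.from_quat(o['orientation']).as_matrix().round(2))
E
```

```text
time_s: 4.8
tool_pos: [559.8, -121.9, 342.6]
orientation: [0.883, 0.018, 0.468, -0.022]
contact_force: [0.4, -0.9, 0.1]
gripper_width: 59.9
grasp_force: 0.0
[-0.15 -0.26  0.52  2.42 -1.41  0.27  0.15]
[[ 0.56  0.05  0.83]
 [ 0.01 -1.    0.06]
 [ 0.83 -0.02 -0.56]]
```

```bash
python3 jog.py '0 -3 -1 0 0 0;0 -3 -1 0 0 0;0 0 0 0 0 0;0 0 0 0 0 0;0 4 0 0 0 0;0 4 0 0 0 0;0 4 0 0 0 0;0 4 0 0 0 0;0 4 0 0 0 0' 36 5; python3 - <<'E'
from h import *
o=robot.observe();print(o['joint_positions'].round(2),o["torque"])
a=robot.get_image("top")[160:240,260:360];b=robot.get_image("side")[165:255,230:330]
cv2.imwrite("pics/c2.png",np.hstack([cv2.resize(a,(400,320),interpolation=2),cv2.resize(b,(400,320+40),interpolation=2)[:320]]))
E
```

```text
time_s: 5.7
tool_pos: [559.8, -136.2, 344.2]
orientation: [0.884, 0.019, 0.467, -0.023]
contact_force: [-0.3, -0.7, -0.5]
gripper_width: 35.6
grasp_force: 0.0
[-0.04 -0.23  0.47  2.4  -1.4   0.34  0.17] [-0.05664692  0.91104522  0.00469936]
```

View pics/c2.png

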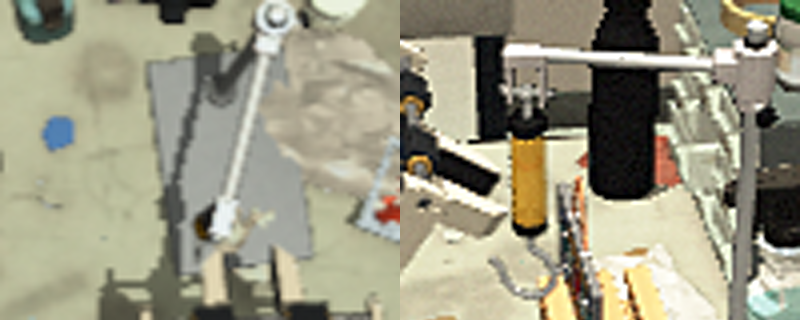

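The tube was not moved: clevis still at zoomed (226,225). The left fingertip ends at (215,250), just in front of it. I'll check this against projections.

```bash
python3 - <<'E'
from h import *
from scipy.spatial.transform import Rotation as R
o=robot.observe();M=R.from_quat(o['orientation']).as_matrix();p=o["tool_pos"]
for s in(-18,18):
    P=p+M@[0,s,14]; a,b=proj("top",P)[0],proj("side",P)[0]
    print(P.round(1),"top zoom",(a-[260,160]+.5)*4,"side zoom",(b-[230,165]+.5)*4+[400,0])
for P in([564,-111,317],[564,-111,407],[564,-111,425],[564,-111,457]):
    a,b=proj("top",P)[0],proj("side",P)[0]
    print(P,"top zoom",(a-[260,160]+.5)*4,"side zoom",(b-[230,165]+.5)*4+[400,0])
im=robot.get_image("side");h=cv2.cvtColor(im,cv2.COLOR_BGR2HSV)
m=cv2.inRange(h,(15,150,120),(32,255,255))[165:240,230:330]; n,l,s,c=cv2.connectedComponentsWithStats(m); i=1+s[1:,4].argmax();print("tube yellow",s[i],c[i]+[230,165], proj("side",[564,-111,362]))
E
```

```text
[ 570.4 -117.8  336.8] top zoom [221.25872237 219.00212267] side zoom [538.6511603  209.75673563]
[ 572.3 -153.8  336. ] top zoom [268.17347804 217.34095056] side zoom [546.34991844 241.38993944]
[564, -111, 317] top zoom [210.14549783 228.52322003] side zoom [528.96260221 228.53585307]
[564, -111, 407] top zoom [219.96406719 222.39204291] side zoom [526.19746877 116.06617903]
[564, -111, 425] top zoom [222.06803794 221.07816736] side zoom [525.61345365  92.23079197]
[564, -111, 457] top zoom [225.93478142 218.66343306] side zoom [524.54799327  48.67264939]
tube yellow [ 28  34   8  23 168] [261.57738095 209.85119048] [[261.40284496 207.91367933]]
```

```bash
python3 - <<'E'
from h import *
for n,(r0,r1,c0,c1) in {"side":(190,240,240,275),"top":(205,242,300,345)}.items():
    a=robot.get_image(n);b=cv2.imread(f"pics/{n}0.png")
    d=cv2.absdiff(a,b).max(2)
    print(n,"cols",c0,c1)
    for r in range(r0,r1,2):print(r,''.join('#' if v>40 else '+' if v>18 else '.' for v in d[r,c0:c1]))
E
```

```text
side cols 240 275
190 ...................................
192 ...................................
194 ...................................
196 ......+............................
198 +...........................++....+
200 ##+++.+............................
202 ###+++++..+...+.....+....++........
204 #######++++.....+..................
206 ###########.#+.....................
208 ###############......+..........+..
210 ###############......+.............
212 ######.#######............+........
214 ##+.#++####+........+..........+...
216 ########.#+++##+...................
218 #############.+##+.................
220 ################...................
222 ....#+########...............+.....
224 ..+.....+##.......................+
226 ....+..............................
228 ..................+................
230 .............###............+......
232 ...............#+..................
234 ....+...........++.................
236 .....+.....+.....##............++..
238 ...+...............+....+..++...+..
top cols 300 345
205 .............................................
207 ...........
[... 184 characters left out ...]

215 .............................................
217 ....++.......................................
219 ...##+.......................................
221 +####+...+.................+.+...............
223 ###+#+...+...#+####+.......##+##+............
225 #####+..+#.####+####+......#######...........
227 #####+....+#######+........##.####+..........
229 #####+.+##++###.####+......+#+####+..........
231 #########+.++++.#######+...+##.####+.........
233 #####......++++++######+....##.+++++.........
235 ###########.+.++###############+##########...
237 ########################+..###############+..
239 #############################################
241 +++########################################+.
```

```bash
python3 - <<'E'
from h import *
from scipy.spatial.transform import Rotation as R
print(two((330,222.5),(256.5,219)),two((316,222.5),(254.5,209)))
o=robot.observe();M=R.from_quat(o['orientation']).as_matrix();print(o["time_s"],o["tool_pos"],M.round(3)); print(proj("side",two((330,222.5),(256.5,219))[0]))
E
```

```text
(array([ 546.07965932, -161.66701227,  362.08917486]), np.float64(2.290599390989669)) (array([ 544.56578004, -119.2741022 ,  365.31112394]), np.float64(0.893287297736749))
5.95 [ 559.70132397 -135.69110656  344.15346309] [[ 0.563  0.054  0.825]
 [ 0.012 -0.998  0.058]
 [ 0.826 -0.023 -0.563]]
[[256.0553411  219.03858089]]
```

```bash
python3 - <<'E'
from h import *
a=robot.get_image("top")[195:255,290:350];b=robot.get_image("side")[180:240,220:280]
cv2.imwrite("pics/c3.png",np.hstack([cv2.resize(x,(400,400),interpolation=0) for x in(a,b)]))
E
```

```text
(no output)
```

View pics/c3.png

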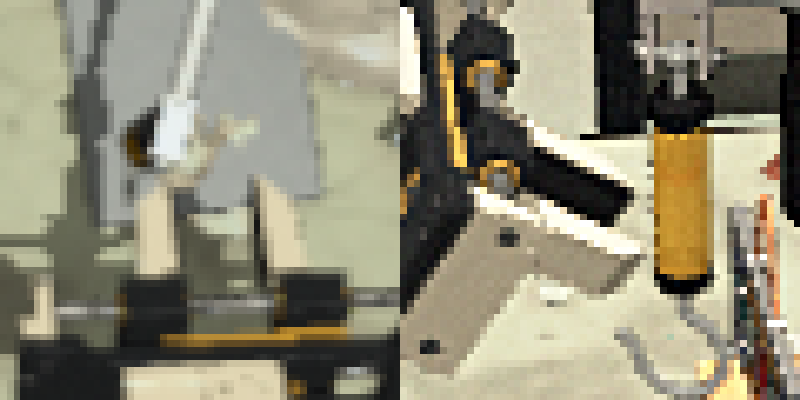

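Side crop (right): the near fingertip at zoomed (630,268) is still about 30 mm in front of the tube, which spans columns 655–712. The camera puts the tips about 35 mm short of the nominal reach. I'll recentre in y, open wider, and advance along the tool axis using the pictures as reference.

```bash
python3 jog.py '0 -8 0 0 0 0;0 -8 0 0 0 0;0 -8 0 0 0 0;0 0 6 0 0 0;0 0 6 0 0 0;0 0 6 0 0 0;0 0 0 0 0 0;0 0 0 0 0 0' 52 5; cat >> h.py <<'E'
from scipy.spatial.transform import Rotation as R
def st():
    o=robot.observe();M=R.from_quat(o['orientation']).as_matrix()
    print(o["time_s"],"pos",o["tool_pos"].round(1),"q",o["joint_positions"].round(2),"F",o["contact_force"].round(1));print(M.round(3).tolist())
    return o["tool_pos"],M
def diff(n,r0,r1,c0,c1):
    d=cv2.absdiff(robot.get_image(n),cv2.imread(f"pics/{n}0.png")).max(2);print(n,c0,c1)
    for r in range(r0,r1,2):print(r,''.join('#' if v>40 else '+' if v>18 else '.' for v in d[r,c0:c1]))
E
python3 -c "
from h import *
st();diff('side',196,240,240,280);diff('top',205,235,300,345)"
```

```text
time_s: 6.85
tool_pos: [573.1, -111.4, 337.8]
orientation: [0.885, 0.019, 0.465, -0.023]
contact_force: [0.3, -0.1, -0.5]
gripper_width: 51.8
grasp_force: 0.0
6.85 pos [ 573.1 -111.4  337.8] q [-0.37 -0.27  0.67  2.42 -1.41  0.19  0.15] F [ 0.3 -0.1 -0.5]
[[0.567, 0.056, 0.822], [0.013, -0.998, 0.059], [0.824, -0.023, -0.567]]
side 240 280
196 ####.+####..+...........................
198 ##############+.............+...........
200 #######+..#.#####+......................
202 #################+......................
204 ##################......................
206 ..+#+...##########......................
208 ###+#++......####.......................
210 +++.+++#####............................
212 .#.#####.######+.+......................
214 #############+##++###++.................
216 ######################..................
218 ####################+...................
220 ##+.....###########.....................
222 +............+##........................
224 ........................................
226 ........................................
228 ..................................
[... 293 characters left out ...]

207 .............................................
209 .............................................
211 .............................................
213 .............................................
215 .............................................
217 ...+..................+++....................
219 .###++...............+#+###+.................
221 +###++....+##+.......+######+................
223 .+###+....#########+.+##+####................
225 .+####+...+#############+#####...............
227 .++##+############+...###+++##...............
229 .++##+#...+#######+...###++###+............+.
231 ####################################+......#.
233 ############################################.
```

```bash
python3 jog.py '-1 0 6 0 0 0;-1 0 6 0 0 0;-1 0 6 0 0 0;0 0 0 0 0 0' ; python3 -c "
from h import *
st();diff('side',206,236,240,280);diff('top',205,231,300,345);print(two((325,217.5),(261.5,215)))"
```

```text
time_s: 7.35
tool_pos: [583.7, -114.2, 332.1]
orientation: [0.887, 0.02, 0.46, -0.025]
contact_force: [0.2, -0.5, 0.0]
gripper_width: 52.0
grasp_force: 0.0
7.35 pos [ 583.7 -114.2  332.1] q [-0.47 -0.24  0.77  2.4  -1.41  0.19  0.15] F [ 0.2 -0.5  0. ]
[[0.576, 0.059, 0.815], [0.012, -0.998, 0.063], [0.817, -0.026, -0.576]]
side 240 280
206 ##+###############......................
208 ####++.###...#####+++...................
210 ##++##+####+.....#.+....................
212 ###########++.#+.+......................
214 #############+##++###++.................
216 ###########+#####+#######++.............
218 ##########################+.............
220 #########################...............
222 #####+#+....###########.................
224 #####+...........###.+..................
226 ####....................................
228 ###..........................+..........
230 #...........................+...........
232 ........................................
234 .......+................................
top 300 345
205 .............................................
207 .............................................
209 .............................................
211 ............+................................
213 .......................+.....................
215 ..+##++...............+#..++.................
217 .####++...............##+####................
219 #####++...............##+####+...............
221 .+###++....+#+........+##+###+...............
223 ++###+##+.###############+####+..............
225 +.#####+....########+..##+#####+.............
227 ###++#############+....##############......++
229 ####################+...#####################
(array([ 560.52753338, -146.37878753,  363.10716335]), np.float64(1.7107417499561623))
```

```bash
python3 jog.py '0 0 4 0 0 0;0 0 0 0 0 0;0 0 0 0 0 0;0 4 0 0 0 0;0 4 0 0 0 0;0 4 0 0 0 0;0 4 0 0 0 0;0 4 0 0 0 0;0 4 0 0 0 0;0 4 0 0 0 0;0 4 0 0 0 0;0 4 0 0 0 0;0 4 0 0 0 0;0 0 0 0 0 0' 36 5; cat >> h.py <<'E'
ROD=np.array([705,-142.]);YAW=0.14
def clev():
    im=robot.get_image("top");m=cv2.inRange(im,(200,200,200),(255,255,255))
    k=np.zeros_like(m);k[170:235,295:350]=1;m=m*k
    q=proj("top",[704.5,-141.3,457])[0]
    n,l,s,c=cv2.connectedComponentsWithStats(m);i=1+s[1:,4].argmax();ys,xs=np.where(l==i)
    P=np.array([onz("top",(x,y),457)[:2] for x,y in zip(xs,ys)]);
    far=P[np.linalg.norm(P-ROD,axis=1)>80]; c=far.mean(0); e=P[np.linalg.norm(P-ROD,axis=1).argmax()]
    v=c-ROD; a=np.arctan2(-v[1],-v[0]); print("arm c",c.round(1),"n",len(far),"swing",round(YAW-a,3),"end",e.round(1)); return a
def tube():
    im=robot.get_image("side");h=cv2.cvtColor(im,cv2.COLOR_BGR2HSV);m=cv2.inRange(h,(15,150,110),(32,255,255))
    k=np.zeros_like(m);k[175:260,235:330]=1;m=m*k
    n,l,s,c=cv2.connectedComponentsWithStats(m);i=1+s[1:,4].argmax();ys,xs=np.where(l==i)
    t=robot.observe()["time_s"];f=np.polyfit(ys,xs,1);print(t,"tube px",s[i].tolist(),c[i].round(2),"slope",f[0].round(3))
E
python3 -c "
from h import *
st();clev();tube()"
```

```text
time_s: 8.85
tool_pos: [589.0, -154.6, 330.2]
orientation: [0.888, 0.02, 0.459, -0.026]
contact_force: [-0.8, -0.3, -0.0]
gripper_width: 36.1
grasp_force: 0.0
8.85 pos [ 589.  -154.6  330.2] q [-0.48 -0.19  0.91  2.35 -1.4   0.31  0.21] F [-0.8 -0.3 -0. ]
[[0.578, 0.06, 0.814], [0.012, -0.998, 0.065], [0.816, -0.027, -0.577]]
arm c [ 582.9 -143.1] n 66 swing 0.131 end [ 550.8 -139.4]
8.95 tube px [257, 206, 9, 17, 122] [261.4  213.34] slope 0.108
```

```bash
python3 - <<'E'
from h import *
import h
im0=cv2.imread("pics/top0.png")
class F: pass
g=robot.get_image; robot_get=lambda n:im0
E
python3 - <<'E'
import h,cv2,numpy as np
im0=cv2.imread("pics/top0.png")
class Rb:
    calibration=staticmethod(h.robot.calibration)
    get_image=staticmethod(lambda n:im0)
h.robot=Rb; h.clev()
# foot mask
hsv=cv2.cvtColor(im0,cv2.COLOR_BGR2HSV)
print(im0[180,302],im0[220,320],hsv[220,320])
d=np.abs(im0.astype(int)-im0[220,320].astype(int)).max(2)<16
k=np.zeros(d.shape,np.uint8);k[165:235,290:345]=1;m=(d*k).astype(np.uint8)
for r in range(168,232,2):print(r,''.join('#' if v else '.' for v in m[r,290:345]))
E
```

```text
arm c [ 579.4 -113.7] n 65 swing 0.361 end [ 553.1 -105.5]
[156 163 160] [112 135 143] [ 22  55 143]
168 ................................#.........#..#.#######.
170 ...............................#.......................
172 ..........................##...........................
174 .............##.##.....................................
176 ......##..............................................#
178 ......##...............................................
180 ......#.........................................###....
182 ##............................................###......
184 .............................................#####.....
186 .......#...............#...............................
188 .......#...............................................
190 .......................................................
192 ........#......#..#....................................
194 ........#.........#....................................
196 ........##....#..#.....................................
198 ................#......................................
200 .........#.........................
[... 220 characters left out ...]
#.......................................
210 ..............................................#........
212 ................#......................................
214 ................#...............#......................
216 ...........#...................##......................
218 ...........#......#....................................
220 ........................#.....#........................
222 ............##....#....................................
224 ...............................................#.......
226 ...............................#.......##..............
228 ....................##.................................
230 .......................................................
```

```bash
python3 - <<'E'
from h import *
im0=cv2.imread("pics/top0.png").astype(int)
s=im0.max(2)-im0.min(2)
g=np.where(s<14,1,0)
L=[];
for r in range(180,224):
    row=im0[r].astype(float); sat=(row.max(1)-row.min(1))[288:316]
    w=np.where(sat<16)[0]
    if len(w): L.append((288+w[0]-.5,r))
L=np.array(L);W=np.array([onz("top",p,15)[:2] for p in L])
for _ in range(4):
    f=np.polyfit(W[:,0],W[:,1],1);e=W[:,1]-np.polyval(f,W[:,0]);W=W[abs(e)<max(2*e.std(),1)]
print("left",np.arctan(f[0]),len(W),e.std(), "dist rod",(np.polyval(f,705)+142)*np.cos(np.arctan(f[0])))
B=[]
for c in range(306,336):
    col=im0[:,c].astype(float); sat=(col.max(1)-col.min(1))[212:240]
    w=np.where(sat<16)[0]
    if len(w): B.append((c,212+w[-1]+.5))
W=np.array([onz("top",p,15)[:2] for p in B])
for _ in range(4):
    f=np.polyfit(W[:,1],W[:,0],1);e=W[:,0]-np.polyval(f,W[:,1]);W=W[abs(e)<max(2*e.std(),1)]
print("front",-np.arctan(f[0]),len(W),e.std())
E
```

```text
left 0.14349287342114855 41 1.1487377975856745 dist rod 63.21913982207583
front 0.15236821841691475 30 1.085474141619351
```

```bash
sed -i 's/YAW=0.14$/YAW=0.145/' h.py; python3 jog.py '0 4 0 0 0 0;0 4 0 0 0 0;0 3 0 0 0 0;0 3 0 0 0 0;0 2 0 0 0 0;0 2 0 0 0 0;0 0 0 0 0 0;0 0 0 0 0 0;0 0 0 0 0 0'; python3 -c "
from h import *
st();clev();tube();clev();tube()"
```

```text
time_s: 9.85
tool_pos: [590.0, -171.3, 329.6]
orientation: [0.888, 0.021, 0.459, -0.026]
contact_force: [0.3, 0.8, 0.3]
gripper_width: 35.6
grasp_force: 0.1
9.85 pos [ 590.  -171.3  329.6] q [-0.48 -0.16  0.97  2.33 -1.4   0.37  0.24] F [0.3 0.8 0.3]
[[0.578, 0.061, 0.814], [0.013, -0.998, 0.066], [0.816, -0.028, -0.577]]
arm c [ 579.  -156.6] n 62 swing 0.029 end [ 551.2 -164.9]
9.95 tube px [258, 210, 9, 17, 128] [262.49 217.14] slope 0.099
arm c [ 579.  -156.6] n 62 swing 0.029 end [ 551.2 -164.9]
10.05 tube px [258, 210, 9, 17, 128] [262.49 217.14] slope 0.099
```

```bash
python3 jog.py '0 2 0 0 0 0;0 2 0 0 0 0;0 0.5 0 0 0 0;0 0 0 0 0 0;0 0 0 0 0 0;0 -1 0 0 0 0;0 -1 0 0 0 0;0 -1 0 0 0 0;0 -.5 0 0 0 0;0 -.5 0 0 0 0;0 -.5 0 0 0 0;0 -.3 0 0 0 0;0 -.3 0 0 0 0;0 -.3 0 0 0 0;0 -.3 0 0 0 0;0 -.3 0 0 0 0;0 -.3 0 0 0 0;0 -.3 0 0 0 0;0 -.3 0 0 0 0;0 -.3 0 0 0 0' ; python3 -c "
from h import *
st();clev();tube();clev();tube();tube();tube()"
```

```text
time_s: 12.05
tool_pos: [589.8, -168.8, 329.7]
orientation: [0.888, 0.021, 0.459, -0.026]
contact_force: [-0.2, 0.0, -0.1]
gripper_width: 35.8
grasp_force: 0.0
12.05 pos [ 589.8 -168.8  329.7] q [-0.49 -0.16  0.97  2.34 -1.4   0.36  0.23] F [-0.2  0.  -0.1]
[[0.578, 0.061, 0.814], [0.013, -0.998, 0.066], [0.816, -0.028, -0.577]]
arm c [ 578.9 -160.7] n 63 swing -0.002 end [ 551.3 -167.7]
12.15 tube px [258, 210, 9, 16, 116] [262.43 217.34] slope 0.113
arm c [ 578.9 -160.7] n 63 swing -0.002 end [ 551.3 -167.7]
12.25 tube px [258, 210, 9, 16, 115] [262.43 217.39] slope 0.118
12.3 tube px [258, 210, 9, 16, 116] [262.43 217.34] slope 0.113
12.35 tube px [258, 210, 9, 16, 115] [262.43 217.39] slope 0.118
```

```bash
python3 jog.py '0 -.3 0 0 0 0;0 -.3 0 0 0 0;0 -.3 0 0 0 0;0 -.3 0 0 0 0;0 -.3 0 0 0 0;0 -.3 0 0 0 0;0 -.3 0 0 0 0;0 -.3 0 0 0 0;0 -.3 0 0 0 0;0 -.3 0 0 0 0;0 -.3 0 0 0 0;0 -.3 0 0 0 0;0 -.3 0 0 0 0;0 -.3 0 0 0 0;0 -.3 0 0 0 0;0 -.3 0 0 0 0;0 -.3 0 0 0 0;0 -.3 0 0 0 0;0 -.3 0 0 0 0;0 -.3 0 0 0 0' ; python3 -c "
from h import *
st();clev();print([proj('side',[561.5,-163,z])[0].round(2) for z in (395,370,317)]);
for i in range(6):tube()"
```

```text
time_s: 14.35
tool_pos: [589.5, -162.8, 329.8]
orientation: [0.888, 0.021, 0.459, -0.026]
contact_force: [-0.6, 0.2, 0.5]
gripper_width: 35.8
grasp_force: 0.0
14.35 pos [ 589.5 -162.8  329.8] q [-0.49 -0.18  0.95  2.34 -1.4   0.34  0.22] F [-0.6  0.2  0.5]
[[0.578, 0.061, 0.814], [0.013, -0.998, 0.066], [0.816, -0.028, -0.577]]
arm c [ 579.3 -160.4] n 61 swing -0.001 end [ 551.3 -167.7]
[array([261.83, 208.23]), array([262.02, 216.41]), array([262.42, 233.01])]
14.45 tube px [258, 210, 9, 15, 103] [262.48 216.68] slope 0.164
14.5 tube px [258, 210, 9, 15, 104] [262.48 216.62] slope 0.158
14.55 tube px [258, 210, 9, 15, 104] [262.43 216.69] slope 0.16
14.6 tube px [258, 210, 9, 15, 103] [262.48 216.68] slope 0.164
14.65 tube px [258, 210, 9, 15, 104] [262.48 216.62] slope 0.158
14.7 tube px [258, 210, 9, 15, 104] [262.48 216.62] slope 0.158
```

```bash
python3 jog.py '0 -.3 0 0 0 0;0 -.3 0 0 0 0;0 -.3 0 0 0 0;0 -.3 0 0 0 0;0 -.3 0 0 0 0;0 0 0 0 0 0;0 0 0 0 0 0;0 0 0 0 0 0' 44; python3 -c "
from h import *
st();diff('side',206,240,240,280)
for i in range(6):tube()"
```

```text
time_s: 15.5
tool_pos: [589.4, -161.4, 329.9]
orientation: [0.888, 0.021, 0.459, -0.026]
contact_force: [-0.6, -0.0, 0.6]
gripper_width: 44.0
grasp_force: 0.0
15.5 pos [ 589.4 -161.4  329.9] q [-0.49 -0.18  0.94  2.34 -1.4   0.33  0.22] F [-0.6 -0.   0.6]
[[0.578, 0.061, 0.814], [0.013, -0.998, 0.066], [0.816, -0.028, -0.577]]
side 240 280
206 ############+.+...##########............
208 ############+++++###########............
210 ##############+###+#########............
212 +##+###############.....+.+#.........+..
214 ###################+++.+..##...+..+.....
216 ###################++++++.##............
218 #####++######+####+...+...##............
220 ######++++.###+...#+++.++.##............
222 #########+#.++..++##########............
224 #################+++########.......+....
226 ####################+#######.+..........
228 #######################.+###++..........
230 ############+#############+#+.....+.....
232 #############.#++#############..+.......
234 ###########....##++########+##..........
236 #########.......#+#..####.###+.+........
238 ########....+.....###+######+...+.......
15.6 tube px [258, 210, 9, 16, 109] [262.46 216.92] slope 0.142
15.65 tube px [258, 210, 9, 16, 108] [262.45 216.97] slope 0.147
15.7 tube px [258, 210, 9, 16, 109] [262.46 216.92] slope 0.142
15.75 tube px [258, 210, 9, 16, 109] [262.46 216.92] slope 0.142
15.8 tube px [258, 210, 9, 16, 109] [262.46 216.92] slope 0.142
15.85 tube px [258, 210, 9, 16, 108] [262.45 216.97] slope 0.147
```

```bash
python3 jog.py '0 0 0 0 0 0;0 0 0 0 0 0;0 0 -2 0 0 0;0 0 -4 0 0 0;0 0 -6 0 0 0;0 0 -8 0 0 0;0 0 -8 0 0 0;0 0 -8 0 0 0' 66; python3 -c "
from h import *
st();clev()
for i in range(7):tube()"
```

```text
time_s: 16.65
tool_pos: [559.7, -163.6, 351.0]
orientation: [0.888, 0.021, 0.459, -0.026]
contact_force: [-0.3, -0.4, 0.6]
gripper_width: 66.1
grasp_force: 0.0
16.65 pos [ 559.7 -163.6  351. ] q [-0.29 -0.27  0.76  2.36 -1.13  0.34 -0.03] F [-0.3 -0.4  0.6]
[[0.578, 0.061, 0.814], [0.013, -0.998, 0.066], [0.816, -0.028, -0.577]]
arm c [ 578.9 -160.7] n 63 swing -0.002 end [ 551.3 -167.7]
16.75 tube px [258, 210, 9, 24, 181] [262.33 221.22] slope 0.029
16.8 tube px [258, 210, 9, 24, 181] [262.33 221.22] slope 0.029
16.85 tube px [258, 210, 9, 24, 181] [262.33 221.22] slope 0.029
16.9 tube px [258, 210, 9, 24, 182] [262.33 221.28] slope 0.03
16.95 tube px [258, 210, 9, 24, 181] [262.33 221.22] slope 0.029
17.0 tube px [258, 210, 9, 24, 180] [262.32 221.27] slope 0.031
17.05 tube px [258, 210, 9, 24, 181] [262.33 221.22] slope 0.029
```

```bash
python3 jog.py '0 0 -12 0 0 0;0 0 -15 0 0 0;0 0 -20 0 0 0;0 0 -20 0 0 0;0 0 0 0 -.15 0;0 0 0 0 -.15 0;0 0 0 0 -.15 0;0 0 0 0 -.15 0;0 0 0 0 -.15 0;0 0 0 0 -.15 0;0 0 0 0 -.06 0;0 0 0 0 0 -.15;0 0 0 0 0 -.15;0 0 0 0 0 -.15;0 0 0 0 0 -.15;0 0 0 0 0 -.15;0 0 0 0 0 -.15;0 0 0 0 0 -.15;0 0 0 0 0 -.15;0 0 0 0 0 -.15' 80; python3 -c "
from h import *
st();clev();tube();tube();tube()"
```

```text
time_s: 19.05
tool_pos: [519.7, -161.9, 383.2]
orientation: [0.753, 0.656, 0.054, 0.019]
contact_force: [1.0, -0.1, -0.2]
gripper_width: 80.0
grasp_force: 0.2
19.05 pos [ 519.7 -161.9  383.2] q [ 0.51  0.1  -0.22  1.65 -0.05  1.31  0.16] F [ 1.  -0.1 -0.2]
[[0.135, 0.985, 0.106], [0.989, -0.14, 0.043], [0.058, 0.099, -0.993]]
arm c [ 619.  -147.3] n 5 swing 0.083 end [ 613.3 -147.4]
19.15 tube px [257, 208, 9, 23, 178] [261.51 218.67] slope 0.014
19.2 tube px [257, 207, 9, 23, 173] [261.42 218.1 ] slope 0.03
19.25 tube px [257, 207, 9, 22, 176] [261.24 217.25] slope 0.021
```

```bash
python3 jog.py '0 -15 0 0 0 0;0 -25 0 0 0 0;0 -30 0 0 0 0;0 -30 0 0 0 0;0 0 0 0 0 0'; python3 -c "
from h import *
st();clev();
for i in range(14):tube()"
```

```text
time_s: 19.75
tool_pos: [418.3, -147.3, 373.7]
orientation: [0.757, 0.651, 0.054, 0.019]
contact_force: [0.7, 0.2, -0.4]
gripper_width: 79.9
grasp_force: 0.0
19.75 pos [ 418.3 -147.3  373.7] q [ 0.56 -0.1  -0.19  1.86 -0.1   1.29  0.24] F [ 0.7  0.2 -0.4]
[[0.146, 0.984, 0.106], [0.988, -0.151, 0.042], [0.058, 0.099, -0.993]]
arm c [ 577.5 -144.9] n 45 swing 0.123 end [ 550.9 -147.9]
19.85 tube px [257, 206, 9, 23, 177] [261.14 217.05] slope 0.042
19.9 tube px [257, 206, 9, 22, 175] [261.19 216.69] slope 0.031
19.95 tube px [257, 206, 9, 22, 168] [261.04 216.71] slope 0.038
20.0 tube px [257, 206, 9, 22, 173] [261.16 216.51] slope 0.015
20.05 tube px [257, 206, 9, 23, 175] [261.16 216.79] slope 0.046
20.1 tube px [257, 206, 9, 23, 182] [261.16 217.1 ] slope 0.047
20.15 tube px [257, 207, 9, 23, 188] [261.23 217.25] slope 0.031
20.2 tube px [257, 207, 9, 23, 188] [261.32 217.68] slope 0.029
20.25 tube px [257, 207, 9, 24, 189] [261.36 217.96] slope 0.032
20.3 tube px [257, 207, 9, 24, 188] [261.4  218.08] slope 0.024
20.35 tube px [257, 207, 9, 24, 189] [261.32 217.87] slope 0.03
20.4 tube px [257, 207, 9, 23, 187] [261.3  217.62] slope 0.026
20.45 tube px [257, 206, 9, 23, 185] [261.21 217.05] slope 0.042
20.5 tube px [257, 206, 9, 23, 179] [261.17 217.07] slope 0.039
```

```bash
python3 jog.py '0 0 0 0 0 .15;0 0 0 0 0 .15;0 0 0 0 0 .15;0 0 0 0 0 .15;0 0 0 0 0 .15;0 0 0 0 0 .15;0 0 0 0 0 .15;0 0 0 0 0 .15;0 0 0 0 0 .15;0 0 0 0 0 .07;25 0 8 0 0 0;25 0 8 0 0 0;0 0 0 0 .15 0;0 0 0 0 .15 0;0 0 0 0 .15 0;0 0 0 0 0 0' 52; python3 -c "
from h import *
st()"
```

```text
time_s: 22.1
tool_pos: [465.7, -145.7, 356.6]
orientation: [0.962, -0.005, 0.272, -0.023]
contact_force: [-0.6, -0.1, 0.0]
gripper_width: 51.7
grasp_force: 0.0
22.1 pos [ 465.7 -145.7  356.6] q [ 0.65 -0.28 -0.15  2.16 -0.46  0.83 -0.84] F [-0.6 -0.1  0. ]
[[0.852, 0.004, 0.524], [-0.022, -0.999, 0.042], [0.524, -0.047, -0.851]]
```

```bash
python3 jog.py '12 -3 19 0 0 0;12 -3 19 0 0 0;0 0 0 0 .15 0;0 0 0 0 .15 0;0 0 0 0 .15 0;0 0 0 0 0 0;0 0 0 0 0 0'; python3 -c "
from h import *
st();clev();
for i in range(3):tube()"
```

```text
time_s: 22.8
tool_pos: [514.5, -130.3, 343.6]
orientation: [0.912, 0.002, 0.41, -0.033]
contact_force: [0.5, 0.4, -0.1]
gripper_width: 52.0
grasp_force: 0.0
22.8 pos [ 514.5 -130.3  343.6] q [ 0.67 -0.27 -0.13  2.36 -1.06  0.55 -0.25] F [ 0.5  0.4 -0.1]
[[0.664, 0.031, 0.747], [-0.024, -0.998, 0.062], [0.747, -0.059, -0.662]]
arm c [ 577.5 -144.9] n 45 swing 0.123 end [ 550.9 -147.9]
22.9 tube px [257, 207, 9, 24, 189] [261.38 218.06] slope 0.025
22.95 tube px [257, 207, 9, 24, 187] [261.34 217.83] slope 0.027
23.0 tube px [257, 207, 9, 23, 186] [261.3  217.68] slope 0.029
```

```bash
python3 jog.py '4 5 10 0 0 0;4 5 10 0 0 0;4 0 10 0 .03 0;0 0 0 0 .1 0;0 0 8 0 0 0;0 0 8 0 0 0;0 0 0 0 0 0'; python3 -c "
from h import *
st();clev();
for i in range(2):tube()"
```

```text
time_s: 23.7
tool_pos: [560.3, -137.3, 328.8]
orientation: [0.897, 0.005, 0.44, -0.031]
contact_force: [0.2, 0.6, 0.0]
gripper_width: 51.8
grasp_force: 0.0
23.7 pos [ 560.3 -137.3  328.8] q [ 0.4  -0.16  0.07  2.37 -1.35  0.43  0.05] F [0.2 0.6 0. ]
[[0.613, 0.037, 0.789], [-0.018, -0.998, 0.061], [0.79, -0.052, -0.611]]
arm c [ 577.5 -144.9] n 45 swing 0.123 end [ 550.9 -147.9]
23.8 tube px [257, 206, 9, 23, 173] [261.17 216.84] slope 0.049
23.85 tube px [257, 206, 9, 22, 170] [261.09 216.64] slope 0.029
```

```bash
python3 jog.py '3 1 4 0 .02 0;4 1 4 0 .02 0;4 1 4 0 .02 0;4 0 5 0 0 0;0 0 0 0 0 0'; python3 -c "
from h import *
st();clev();diff('top',205,231,300,345)
for i in range(2):tube()"
```

```text
time_s: 24.35
tool_pos: [575.9, -140.3, 337.6]
orientation: [0.887, 0.006, 0.461, -0.027]
contact_force: [-0.2, 1.0, -0.3]
gripper_width: 52.5
grasp_force: 0.0
24.35 pos [ 575.9 -140.3  337.6] q [-0.2  -0.2   0.61  2.38 -1.4   0.31  0.15] F [-0.2  1.  -0.3]
[[0.575, 0.036, 0.817], [-0.014, -0.998, 0.054], [0.818, -0.042, -0.574]]
arm c [ 577.5 -144.9] n 45 swing 0.123 end [ 550.9 -147.9]
top 300 345
205 ..+##.....+##+...##........+#+...............
207 .####+...+###+.+.#+........+#+...............
209 #+###+...+########.+.......+#+...............
211 ######+.+###..#####+.....++###+..............
213 ##++##+.+++##+########.########..............
215 ##..##.++#################+####..............
217 ##......####.#####################+..........
219 #..#+...+#####++..############+##+###+.......
221 ####+....#####......#########.+##.####+......
223 ###+.....#####++..++#######+...##+#####......
225 #########+####+#############+++##+####+......
227 ####+...++#####++..............###.##+#......
229 ####+.+##+###++#####+.......+######+++##+++++
24.5 tube px [257, 206, 9, 22, 136] [261.6  215.07] slope 0.12
24.55 tube px [257, 206, 9, 22, 136] [261.49 215.18] slope 0.122
```

```bash
python3 jog.py '0 0 5 0 0 0;0 0 5 0 0 0;0 0 2 0 0 0;0 2 0 0 0 0;0 4 0 0 0 0;0 4 0 0 0 0;0 4 0 0 0 0;0 4 0 0 0 0;0 4 0 0 0 0;0 4 0 0 0 0;0 3 0 0 0 0;0 3 0 0 0 0;0 2 0 0 0 0;0 0 0 0 0 0;0 0 0 0 0 0' 36; python3 -c "
from h import *
st();clev();clev()
for i in range(2):tube()"
```

```text
time_s: 26.05
tool_pos: [586.3, -174.0, 328.2]
orientation: [0.887, 0.006, 0.46, -0.027]
contact_force: [-0.1, -1.0, -0.1]
gripper_width: 36.1
grasp_force: 0.1
26.05 pos [ 586.3 -174.   328.2] q [-0.53 -0.19  1.01  2.35 -1.4   0.33  0.22] F [-0.1 -1.  -0.1]
[[0.577, 0.035, 0.816], [-0.014, -0.999, 0.053], [0.817, -0.042, -0.575]]
arm c [ 578.5 -158.4] n 63 swing 0.016 end [ 551.2 -164.9]
arm c [ 578.2 -158.6] n 64 swing 0.015 end [ 551.2 -164.9]
26.2 tube px [258, 210, 10, 19, 139] [262.65 218.62] slope 0.084
26.25 tube px [258, 210, 10, 19, 139] [262.65 218.62] slope 0.084
```

```bash
python3 jog.py '0 1.5 0 0 0 0;0 .7 0 0 0 0;0 0 0 0 0 0;0 0 0 0 0 0;0 -1 0 0 0 0;0 -1 0 0 0 0;0 -.7 0 0 0 0;0 -.7 0 0 0 0;0 -.5 0 0 0 0;0 -.5 0 0 0 0;0 -.4 0 0 0 0;0 -.4 0 0 0 0;0 -.4 0 0 0 0;0 -.4 0 0 0 0;0 -.4 0 0 0 0;0 -.4 0 0 0 0;0 -.4 0 0 0 0;0 -.4 0 0 0 0;0 -.4 0 0 0 0;0 -.4 0 0 0 0' ;python3 jog.py '0 -.4 0 0 0 0;0 -.4 0 0 0 0;0 -.4 0 0 0 0;0 -.4 0 0 0 0;0 -.4 0 0 0 0;0 -.4 0 0 0 0;0 0 0 0 0 0;0 0 0 0 0 0'; python3 -c "
from h import *
st();clev();clev()
for i in range(6):tube()"
```

```text
time_s: 28.25
tool_pos: [586.1, -167.9, 328.5]
orientation: [0.887, 0.006, 0.46, -0.026]
contact_force: [-0.4, -0.2, 0.7]
gripper_width: 35.8
grasp_force: 0.0
time_s: 29.05
tool_pos: [586.0, -165.6, 328.6]
orientation: [0.887, 0.006, 0.46, -0.026]
contact_force: [0.8, -0.0, 0.0]
gripper_width: 36.1
grasp_force: 0.0
29.05 pos [ 586.  -165.6  328.6] q [-0.53 -0.2   0.98  2.36 -1.4   0.3   0.21] F [ 0.8 -0.   0. ]
[[0.576, 0.035, 0.816], [-0.014, -0.999, 0.052], [0.817, -0.042, -0.575]]
arm c [ 581.3 -158.8] n 61 swing 0.01 end [ 551.2 -164.9]
arm c [ 581.3 -158.8] n 61 swing 0.01 end [ 551.2 -164.9]
29.2 tube px [258, 210, 9, 17, 126] [262.37 217.47] slope 0.105
29.25 tube px [258, 210, 9, 17, 125] [262.41 217.5 ] slope 0.1
29.3 tube px [258, 210, 9, 17, 126] [262.37 217.47] slope 0.105
29.35 tube px [258, 210, 9, 17, 126] [262.37 217.47] slope 0.105
29.4 tube px [258, 210, 9, 17, 126] [262.37 217.47] slope 0.105
29.45 tube px [258, 210, 9, 17, 126] [262.37 217.47] slope 0.105
```

```bash
python3 jog.py '0 0 0 0 0 0;0 0 0 0 0 0;0 0 -2 0 0 0;0 0 -4 0 0 0;0 0 -6 0 0 0;0 0 -8 0 0 0;0 0 -8 0 0 0;0 0 -8 0 0 0;0 0 -10 0 0 0;0 0 -10 0 0 0;0 0 0 0 0 0' 66; python3 -c "
from h import *
st();clev()
for i in range(7):tube()"
```

```text
time_s: 30.55
tool_pos: [539.7, -169.8, 361.6]
orientation: [0.887, 0.005, 0.461, -0.026]
contact_force: [1.2, -0.3, -0.1]
gripper_width: 66.0
grasp_force: 0.0
30.55 pos [ 539.7 -169.8  361.6] q [-0.1  -0.3   0.61  2.37 -1.08  0.37 -0.11] F [ 1.2 -0.3 -0.1]
[[0.576, 0.033, 0.817], [-0.015, -0.999, 0.05], [0.818, -0.041, -0.574]]
arm c [ 580.4 -159.1] n 63 swing 0.008 end [ 551.3 -167.7]
30.65 tube px [258, 210, 9, 23, 185] [262.28 220.85] slope 0.022
30.7 tube px [258, 210, 9, 23, 183] [262.29 220.89] slope 0.028
30.75 tube px [258, 210, 9, 23, 183] [262.29 220.89] slope 0.028
30.8 tube px [258, 210, 9, 23, 183] [262.29 220.89] slope 0.028
30.85 tube px [258, 210, 9, 23, 183] [262.29 220.89] slope 0.028
30.9 tube px [258, 210, 9, 23, 183] [262.29 220.89] slope 0.028
30.95 tube px [258, 210, 9, 23, 183] [262.29 220.89] slope 0.028
```

```bash
python3 jog.py '-12 0 -16 0 0 0;-12 0 -16 0 -.1 0;-13 -10 -15 0 -.1 0;-15 -10 -14 0 -.1 0;-16 -20 -12 0 -.1 0;-17 -20 -10 0 -.1 0;0 -40 0 0 -.1 0;0 -40 0 0 -.1 0;0 -40 0 0 -.1 0;0 -40 0 0 -.1 0;0 0 0 0 0 0'; python3 -c "
from h import *
st();clev()
for i in range(3):tube()"
```

```text
time_s: 32.05
tool_pos: [452.4, 37.1, 363.5]
orientation: [0.995, 0.029, 0.088, -0.028]
contact_force: [0.6, 0.0, 0.5]
gripper_width: 65.9
grasp_force: 0.0
32.05 pos [452.4  37.1 363.5] q [ 0.64 -0.16 -0.65  1.92 -0.17  1.18 -1.47] F [0.6 0.  0.5]
[[0.983, 0.062, 0.174], [0.053, -0.997, 0.061], [0.177, -0.05, -0.983]]
arm c [ 580.3 -159. ] n 61 swing 0.009 end [ 551.3 -167.7]
32.15 tube px [258, 210, 9, 23, 183] [262.29 220.89] slope 0.028
32.2 tube px [258, 210, 9, 23, 183] [262.29 220.89] slope 0.028
32.25 tube px [258, 210, 9, 23, 184] [262.3  220.83] slope 0.024
```

```bash
cat >> h.py <<'E'
def goal(psi,t):  # tool x ~ panel +y tilted; tool y ~ panel x ; z down, leaning toward -y by t
    u=np.array([-np.sin(psi),np.cos(psi),0]);w=np.array([np.cos(psi),np.sin(psi),0]);z=np.array([0,0,1.])
    Z=-np.cos(t)*z-np.sin(t)*u; Y=w; X=np.cross(Y,Z); return np.c_[X,Y,Z]
def plan(P,G=None):
    p,M=st(); 
    print("transl now-axes",(M.T@(np.array(P)-p)).round(1))
    if G is not None:
        print("rotvec",R.from_matrix(M.T@G).as_rotvec().round(3)); print("transl goal-axes",(G.T@(np.array(P)-p)).round(1))
E
python3 - <<'E'
from h import *
plan([620,204.5,204],goal(.072,.35))
im=cv2.imread("pics/top0.png")
# panel rows: print dark/grey profile across columns
for c in range(208,262,4):
    print(c,[int(v) for v in im[195:212,c].max(1)], )
E
```

```text
32.25 pos [450.   29.  361.4] q [ 0.65 -0.17 -0.63  1.93 -0.17  1.18 -1.46] F [-0.4 -0.3  0.6]
[[0.984, 0.05, 0.174], [0.041, -0.998, 0.057], [0.176, -0.049, -0.983]]
transl now-axes [ 146.6 -158.9  194.2]
rotvec [-0.177 -0.448 -1.601]
transl goal-axes [206.9 182.1  92. ]
208 [149, 152, 154, 150, 157, 157, 166, 196, 198, 178, 177, 177, 176, 172, 170, 168, 168]
212 [180, 183, 184, 188, 191, 176, 173, 169, 82, 54, 148, 182, 190, 192, 193, 188, 185]
216 [179, 178, 178, 179, 178, 176, 176, 127, 90, 115, 172, 184, 185, 187, 185, 184, 185]
220 [210, 211, 207, 206, 122, 154, 177, 108, 154, 120, 189, 205, 202, 192, 185, 183, 188]
224 [231, 233, 233, 233, 185, 194, 202, 106, 99, 110, 220, 233, 233, 234, 233, 234, 135]
228 [233, 233, 234, 215, 161, 144, 187, 129, 141, 163, 226, 234, 233, 234, 233, 224, 142]
232 [234, 233, 234, 212, 146, 169, 144, 106, 160, 227, 233, 233, 234, 233, 234, 193, 146]
236 [234, 234, 234, 201, 162, 177, 102, 82, 117, 222, 233, 234, 233, 233, 233, 154, 154]
240 [234, 233, 234, 148, 122, 181, 92, 102, 92, 219, 233, 234, 234, 234, 234, 134, 167]
244 [234, 234, 234, 161, 180, 194, 96, 102, 163, 226, 233, 233, 233, 233, 234, 156, 174]
248 [234, 233, 234, 197, 180, 192, 146, 147, 224, 233, 233, 233, 234, 234, 208, 143, 174]
252 [233, 234, 197, 184, 183, 140, 90, 116, 222, 233, 233, 233, 233, 233, 166, 139, 159]
256 [162, 174, 103, 156, 183, 92, 49, 70, 178, 198, 195, 189, 189, 190, 140, 148, 157]
260 [186, 186, 172, 147, 142, 135, 135, 138, 169, 175, 176, 181, 180, 179, 180, 183, 181]
```

```bash
python3 jog.py '0 0 0 -.0148 -.0373 -.1334;0 0 0 -.0148 -.0373 -.1334;0 0 0 -.0148 -.0373 -.1334;0 0 0 -.0148 -.0373 -.1334;0 0 0 -.0148 -.0373 -.1334;0 0 0 -.0148 -.0373 -.1334;0 0 0 -.0148 -.0373 -.1334;0 0 0 -.0148 -.0373 -.1334;0 0 0 -.0148 -.0373 -.1334;0 0 0 -.0148 -.0373 -.1334;0 0 0 -.0148 -.0373 -.1334;0 0 0 -.0148 -.0373 -.1334;26 23 11 0 0 0;26 23 11 0 0 0;26 23 11 0 0 0;26 23 11 0 0 0;26 23 11 0 0 0;26 23 11 0 0 0' 80; python3 -c "
from h import *
plan([620,204.5,184],goal(.074,.35))"
```

```text
time_s: 34.05
tool_pos: [580.0, 162.0, 244.9]
orientation: [0.671, 0.72, -0.12, 0.128]
contact_force: [0.7, -0.2, 0.7]
gripper_width: 80.1
grasp_force: 0.0
34.05 pos [580.  162.  244.9] q [ 0.05  0.57 -0.82  1.54  0.68  1.48 -0.83] F [ 0.7 -0.2  0.7]
[[-0.066, 0.998, 0.024], [0.936, 0.07, -0.344], [-0.345, 0.0, -0.938]]
transl now-axes [58.2 42.8 43.5]
rotvec [-0.001  0.003 -0.003]
transl goal-axes [57.9 43.  43.7]
```

```bash
python3 jog.py '29 21.5 22 0 0 0;29 21.5 22 0 0 0;0 0 0 0 0 0;0 0 0 0 0 0'; python3 -c "
from h import *
p,M=plan([620,204.5,184],goal(.074,.35)) or (robot.observe()['tool_pos'],R.from_quat(robot.observe()['orientation']).as_matrix())
for z in (14,-23):
  for s in (-40,40):
    P=p+M@[0,s,z];print(z,s,P.round(),proj('side',P)[0].round(1),proj('top',P)[0].round(1))
a=robot.get_image('top')[160:230,190:270];b=robot.get_image('side')[180:270,240:330]
cv2.imwrite('pics/c4.png',np.hstack([cv2.resize(a,(400,350),interpolation=0),cv2.resize(b,(350,350),interpolation=0)]))
"
```

```text
time_s: 34.45
tool_pos: [618.6, 204.3, 183.5]
orientation: [0.67, 0.721, -0.12, 0.128]
contact_force: [-0.6, -0.6, 1.3]
gripper_width: 80.1
grasp_force: 0.0
34.45 pos [618.6 204.3 183.5] q [-0.05  0.72 -0.78  1.45  0.75  1.46 -0.89] F [-0.6 -0.6  1.3]
[[-0.069, 0.997, 0.023], [0.936, 0.072, -0.345], [-0.345, -0.002, -0.938]]
transl now-axes [-0.1  1.4 -0.5]
rotvec [-0.003  0.003 -0.001]
transl goal-axes [-0.1  1.4 -0.5]
14 -40 [579. 197. 170.] [259.7 205.8] [217.5 212.8]
14 40 [659. 202. 170.] [281.4 203.6] [216.3 189.3]
-23 -40 [578. 209. 205.] [259.  195.7] [212.5 212.4]
-23 40 [658. 215. 205.] [280.8 193.7] [211.4 188.4]
```

View pics/c4.png

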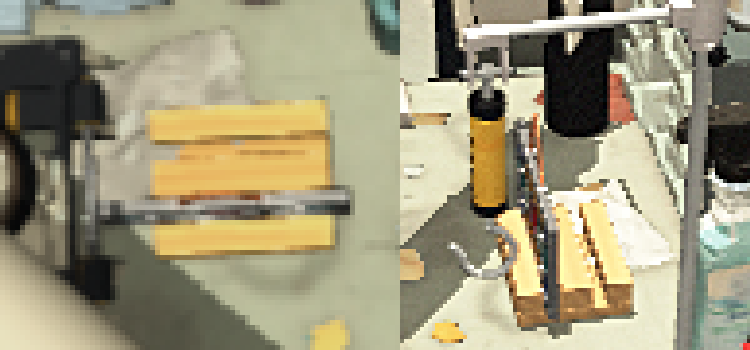

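Side crop: a beige fingertip shows at zoomed (570,48), i.e. px (284,193). That matches a tip 23 mm behind the reported TCP, the same offset as earlier, so I'll plan with real tip = TCP − 23 mm and grasp point = TCP − 42 mm along the tool.

```bash
python3 jog.py '8 1 26 0 0 0;8 1 26 0 0 0;7 1 22 0 0 0;0 0 0 0 0 0' ; cat >> h.py <<'E'
def tips(w=40):
    p,M=st()
    for s in (-w,w):
        P=p+M@[0,s,-23];print("tip",P.round(),"side",proj('side',P)[0].round(1))
E
python3 -c "
from h import *
tips();diff('side',196,236,250,300)"
```

```text
time_s: 34.95
tool_pos: [621.9, 199.4, 107.4]
orientation: [0.671, 0.72, -0.12, 0.128]
contact_force: [0.1, 0.2, -0.3]
gripper_width: 79.7
grasp_force: 0.0
34.95 pos [621.9 199.4 107.4] q [-0.06  0.79 -0.74  1.5   0.81  1.35 -0.95] F [ 0.1  0.2 -0.3]
[[-0.067, 0.997, 0.024], [0.936, 0.071, -0.345], [-0.346, -0.0, -0.938]]
tip [581. 204. 129.] side [260.5 214. ]
tip [661. 210. 129.] side [281.7 211.8]
side 250 300
196 .+#...+##.####.###+............#######+...........
198 #######+############...........+######+...........
200 ....+#############..............######+...........
202 .....############..............+######............
204 .....##+##########..............+####+............
206 .....+############..............+####.............
208 ......############..............+####+............
210 ......#+.#######+#..##...........###++............
212 .......+#.+.....##..###...........#...............
214 .......#..++....+###....#.###..........+.+#.......
216 ........#.++.+++####...+#+##############..........
218 ........#...+..+####.....###############..........
220 ........+.......####.....###############..........
222 ........############......##############..........
224 ........############.......###########............
226 ........############......+#########+.............
228 .......#############.+......#######............#..
230 ..##+###############............................#.
232 .####################.........##+...+.....#......#
234 .####+##############..............................
```

```bash
python3 jog.py '0 0 12 0 0 0;1 0 10 0 0 0;0 0 8 0 0 0;0 0 0 0 0 0' ; python3 jog.py '0 0 0 0 0 0;0 0 0 0 0 0;0 0 0 0 0 0;0 0 0 0 0 0;0 0 0 0 0 0;0 0 0 0 0 0' 0 55; python3 -c "
from h import *
st()"
```

```text
time_s: 35.4
tool_pos: [623.0, 191.6, 78.5]
orientation: [0.671, 0.721, -0.119, 0.128]
contact_force: [-0.2, -0.6, -0.1]
gripper_width: 80.1
grasp_force: 0.0
time_s: 36.0
tool_pos: [623.5, 193.1, 79.7]
orientation: [0.671, 0.721, -0.118, 0.128]
contact_force: [-0.4, -0.5, -0.6]
gripper_width: 36.5
grasp_force: 0.0
36.0 pos [623.5 193.1  79.7] q [-0.06  0.82 -0.73  1.52  0.84  1.31 -0.96] F [-0.4 -0.5 -0.6]
[[-0.068, 0.997, 0.026], [0.937, 0.073, -0.342], [-0.343, 0.001, -0.939]]
```

```bash
python3 jog.py '0 0 0 0 0 0;0 0 0 0 0 0;0 0 0 0 0 0;0 0 0 0 0 0;0 0 0 0 0 0' 0 55; python3 -c "
from h import *
st()
a=robot.get_image('top')[160:230,190:270];b=robot.get_image('side')[180:270,240:330]
cv2.imwrite('pics/c5.png',np.hstack([cv2.resize(a,(400,350),interpolation=0),cv2.resize(b,(400,400),interpolation=0)[:350]]))"
```

```text
time_s: 36.5
tool_pos: [623.2, 192.9, 79.6]
orientation: [0.671, 0.721, -0.118, 0.128]
contact_force: [0.2, -0.3, 1.0]
gripper_width: 9.6
grasp_force: 55.0
36.5 pos [623.2 192.9  79.6] q [-0.06  0.82 -0.73  1.52  0.83  1.31 -0.96] F [ 0.2 -0.3  1. ]
[[-0.068, 0.997, 0.026], [0.937, 0.073, -0.342], [-0.343, 0.001, -0.939]]
```

View pics/c5.png

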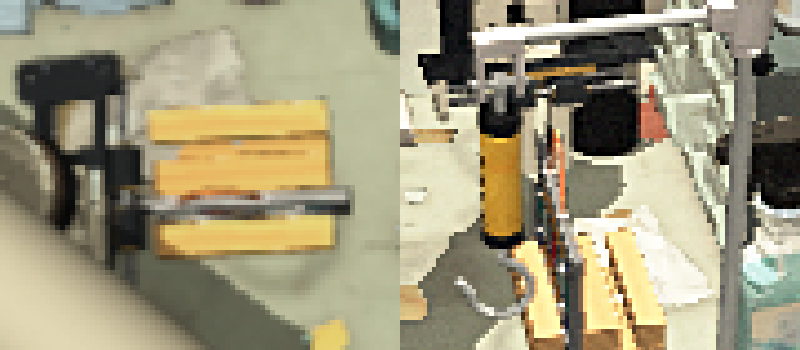

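Gripped: opening 9.6 mm, and the gripper sits on the left top border in both crops. I'll lift it straight up.

```bash
python3 jog.py '-1 0 -3 0 0 0;-2 0 -5 0 0 0;-3.4 0 -9.4 0 0 0;-3.4 0 -9.4 0 0 0;-3.4 0 -9.4 0 0 0;-3.4 0 -9.4 0 0 0;-3.4 0 -9.4 0 0 0;-3.4 0 -9.4 0 0 0;-3.4 0 -9.4 0 0 0;-3.4 0 -9.4 0 0 0;-3.4 0 -9.4 0 0 0;-3.4 0 -9.4 0 0 0;0 0 0 0 0 0'; python3 -c "
from h import *
p,M=st();im=robot.get_image('top');cv2.imwrite('pics/lt.png',im);s=robot.get_image('side');cv2.imwrite('pics/ls.png',s)
dz=p[2]-79.6
print(dz)
def q(n,P):print(n,P,proj('top',P)[0].round(1),proj('side',P)[0].round(1))
c=np.array([622.5,144.6,0])
q('bail',c+[0,0,182+dz]);q('R end top',c+[6,-90,124+dz]);q('R bottom',c+[6,-90,19+dz])
d=cv2.absdiff(s,cv2.imread('pics/side0.png')).max(2)
for r in range(165,250,2):print(r,''.join('#' if v>40 else '+' if v>18 else '.' for v in d[r,255:320]))
"
```

```text
time_s: 37.9
tool_pos: [624.1, 193.9, 190.1]
orientation: [0.671, 0.721, -0.117, 0.128]
contact_force: [0.5, -0.4, -3.1]
gripper_width: 9.7
grasp_force: 55.0
37.9 pos [624.1 193.9 190.1] q [-0.03  0.7  -0.78  1.45  0.75  1.45 -0.87] F [ 0.5 -0.4 -3.1]
[[-0.067, 0.997, 0.029], [0.937, 0.073, -0.341], [-0.342, 0.004, -0.94]]
110.46069287166026
bail [622.5        144.6        292.46069287] [230.4 197.1] [273.  182.7]
R end top [628.5         54.6        234.46069287] [259.4 197.3] [277.9 211.9]
R bottom [628.5         54.6        129.46069287] [260.  199.9] [277.8 237.7]
165 #+################.#######+++++++++.+.######.....................
167 ##############################.....####.###+.....................
169 ############################++.+#######+##+......................
171 .....####################++.##########+.##+......................
173 .+#############+###+#####+##+..##.+.###+##.......................
175 #+##############+.#####++..+..........+###+......................
177 ###################+#######.++++++++++...............+#####....#.
179 +#+++..+.###+.#################
[... 1784 characters left out ...]

231 ##############.+###########.................##+...........+......
233 +#############++###########....+.............##...........+......
235 +##########+###.+##########...........+........#..........+......
237 ##+##########+...#########+............#.........................
239 ######.#+.####...+#+#####+#...............................+......
241 ##########.###+...#######.#..............................+.......
243 ##########...###..###+###.#......................................
245 #.#########.+###...######.##.....................................
247 ########...+###.....#####.##.....................................
249 ###.+++##+###.......###+#.###....................................
```

```bash
python3 - <<'E'
from h import *
im=cv2.imread('pics/lt.png');b=cv2.imread('pics/top0.png')
d=cv2.absdiff(im,b).max(2)
for r in range(186,212):print(r,''.join('#' if v>40 else '+' if v>18 else '.' for v in d[r,205:268]),[int(x) for x in im[r,236:262:5].max(1)])
E
```

```text
186 ##########..................................................... [233, 233, 232, 189, 173, 188]
187 ##########....++............................................... [148, 129, 181, 192, 150, 189]
188 ##########..................................................... [179, 216, 225, 228, 147, 191]
189 ##########..................................................... [228, 233, 233, 232, 148, 189]
190 ##########..................................................... [233, 199, 185, 227, 151, 189]
191 +##########.................................................... [233, 227, 225, 231, 148, 189]
192 +##########+................................................... [233, 233, 233, 233, 144, 188]
193 .##########+................................................... [233, 233, 233, 233, 151, 186]
194 +###########+..........++#++####+...++++#####++####+.++........ [158, 200, 166, 196, 170, 187]
195 +###########+..+#..#################################.++........ [136, 197, 161, 174, 176, 186]
196 +############.++####################################+.+........ [136, 206, 179, 189, 195, 185]
197 +######
[... 763 characters left out ...]
8, 179]
205 ################+.............................................. [232, 233, 233, 233, 194, 180]
206 ###############................................................ [233, 232, 233, 233, 188, 184]
207 ###############+............................................... [232, 233, 233, 233, 188, 184]
208 ################+.............................................. [233, 233, 233, 233, 188, 182]
209 #################+............................................. [233, 233, 232, 179, 139, 180]
210 ##################+............................................ [153, 134, 160, 145, 148, 180]
211 ##################+............................................ [153, 168, 174, 162, 156, 183]
```

```bash
python3 - <<'E'
from h import *
im=cv2.imread('pics/lt.png')
for r in range(192,203):print(r,[[int(v) for v in im[r,c]] for c in (240,246,252)])
for p in((240,195.5),(252,195.3),(258.7,196)):print(p,onz('top',p,234.5).round(1))
E
```

```text
192 [[108, 195, 233], [106, 196, 233], [104, 194, 233]]
193 [[104, 191, 233], [104, 190, 233], [100, 187, 233]]
194 [[93, 172, 223], [70, 126, 166], [112, 152, 180]]
195 [[158, 182, 204], [137, 153, 161], [148, 162, 169]]
196 [[153, 163, 177], [164, 176, 179], [183, 195, 195]]
197 [[172, 180, 186], [116, 125, 128], [93, 100, 96]]
198 [[91, 98, 99], [113, 124, 125], [70, 66, 52]]
199 [[40, 43, 42], [137, 155, 162], [120, 128, 129]]
200 [[56, 74, 84], [92, 138, 164], [112, 188, 223]]
201 [[100, 181, 219], [101, 186, 224], [107, 197, 233]]
202 [[109, 197, 233], [104, 194, 233], [94, 174, 219]]
(240, 195.5) [633.2 117.9 234.5]
(252, 195.3) [634.5  78.9 234.5]
(258.7, 196) [632.6  57.  234.5]
```

```bash
cat >> h.py <<'E'
BT=np.array([-80.2,1.3,-79.9]); ANG=0.137; AX=np.array([np.cos(ANG),np.sin(ANG),0]); SEAT=np.array([561.4,-161.8,262.])
def bailplan(ax,h,side=0):
    G=goal(ANG,.345);B=SEAT+ax*AX+[0,0,h]+side*np.array([-AX[1],AX[0],0])
    p,M=st();b=p+M@BT;print("bail now",b.round(1),"rel seat arm axes",(np.c_[AX,[-AX[1],AX[0],0],[0,0,1]].T@(b-SEAT)).round(1))
    P=B-G@BT;print("world delta",(P-p).round(1));print("rot",R.from_matrix(M.T@G).as_rotvec().round(3),"now-axes",(M.T@(P-p)).round(1),"goal-axes",(G.T@(P-p)).round(1))
E
python3 -c "
from h import *
bailplan(-62,36)"
```

```text
38.0 pos [623.3 193.3 188.3] q [-0.03  0.71 -0.78  1.45  0.75  1.45 -0.87] F [ 0.5 -0.3 -3.9]
[[-0.068, 0.997, 0.026], [0.937, 0.073, -0.342], [-0.343, 0.002, -0.939]]
bail now [627.9 145.5 290.8] rel seat arm axes [107.9 295.4  28.8]
world delta [-131.2 -315.7    7.4]
rot [-0.02   0.005 -0.061] now-axes [-289.5 -153.8   97.5] goal-axes [-280.  -173.1   92.7]
```

```bash
python3 jog.py '0 0 0 -.01 .003 -.03;0 0 0 -.01 .002 -.031;2 -17 -.8 0 0 0;4 -30 -1.3 0 0 0;4 -30 -1.3 0 0 0;4 -30 -1.3 0 0 0;-12 -5 4 0 0 0;-24.5 -5.3 8.2 0 0 0;-24.5 -5.3 8.2 0 0 0;-24.5 -5.3 8.2 0 0 0;-24.5 -5.3 8.2 0 0 0;-24.5 -5.3 8.2 0 0 0;-24.5 -5.3 8.2 0 0 0;-24.5 -5.3 8.2 0 0 0;-24.5 -5.3 8.2 0 0 0;-24.5 -5.3 8.2 0 0 0;-24.5 -5.3 8.2 0 0 0;-20 -5.3 6.7 0 0 0;-12 -3 4 0 0 0;0 0 0 0 0 0'; python3 -c "
from h import *
bailplan(-62,36)"
```

```text
time_s: 40.0
tool_pos: [490.3, -120.0, 194.6]
orientation: [0.648, 0.742, -0.114, 0.129]
contact_force: [-0.1, 0.7, -3.7]
gripper_width: 9.8
grasp_force: 55.0
40.0 pos [ 490.3 -120.   194.6] q [ 0.63  0.28 -0.82  2.    0.64  1.06 -0.39] F [-0.1  0.7 -3.7]
[[-0.126, 0.991, 0.044], [0.932, 0.133, -0.337], [-0.339, -0.002, -0.941]]
bail now [ 498.2 -167.7  297. ] rel seat arm axes [-63.4   2.8  35. ]
world delta [ 1.8 -2.4  1.1]
rot [-0.003  0.001 -0.002] now-axes [-2.8  1.4 -0.1] goal-axes [-2.9  1.4 -0.1]
```

```bash
python3 - <<'E'
from h import *
np.set_printoptions(precision=1,suppress=True)
p,M=st();b=p+M@BT
tip=SEAT-26*AX+[0,0,26]
t=robot.get_image('top');s=robot.get_image('side');cv2.imwrite('pics/et.png',t);cv2.imwrite('pics/es.png',s)
T0,S0=(205,305),(215,225)
f=lambda n,P,o:(proj(n,P)[0]-[o[1],o[0]]+.5)*8
print('bail',f('top',b+[0,0,2],T0),f('side',b+[0,0,2],S0)+[400,0]);print('tip',f('top',tip,T0),f('side',tip,S0)+[400,0]);print('seat',f('side',SEAT,S0)+[400,0])
print('frame R top',f('side',p+M@BT+np.array([AX[1],-AX[0],0])*90+[0,0,-58],S0)+[400,0],f('top',p+M@BT+np.array([AX[1],-AX[0],0])*90+[0,0,-58],T0))
cv2.imwrite('pics/e1.png',np.hstack([cv2.resize(t[205:255,305:355],(400,400),interpolation=0),cv2.resize(s[215:265,225:275],(400,400),interpolation=0)]))
E
```

```text
40.0 pos [ 490.3 -120.   194.6] q [ 0.6  0.3 -0.8  2.   0.6  1.1 -0.4] F [-0.1  0.7 -3.7]
[[-0.126, 0.991, 0.044], [0.932, 0.133, -0.337], [-0.339, -0.002, -0.941]]
bail [200.  270.3] [514.1 213.3]
tip [191.8 175. ] [628.3 227.2]
seat [705.9 275.7]
frame R top [572.5 532.8] [403.5 244.6]
```

View pics/e1.png

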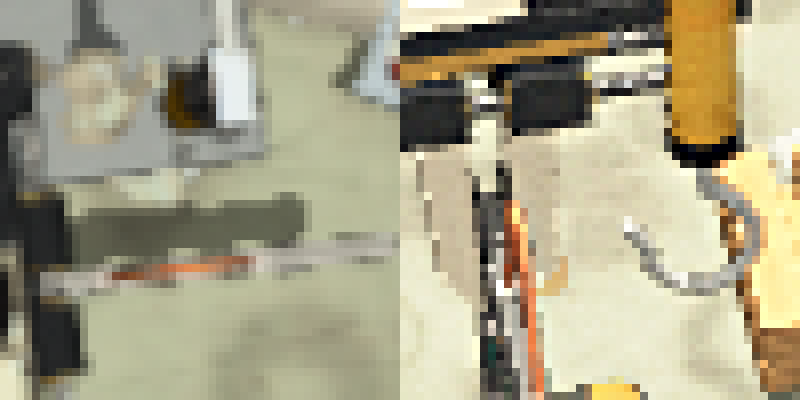

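Side crop: hook point at zoomed (630,228) against predicted (628,227), copper loop top at (515,205) against predicted (514,213). Top crop: loop from (115,278) to (250,260), centred as predicted. The model holds, so I'll drive the loop in over the point.

```bash
python3 -c "
from h import *
bailplan(-12,35)"
```

```text
40.1 pos [ 491.3 -116.9  194.7] q [ 0.63  0.28 -0.82  2.    0.64  1.06 -0.39] F [ 0.1  0.3 -3.2]
[[-0.129, 0.991, 0.046], [0.932, 0.137, -0.335], [-0.338, -0.0, -0.941]]
bail now [ 499.2 -164.7  297. ] rel seat arm axes [-62.    5.6  35. ]
world delta [50.3  1.3  0. ]
rot [-0.    -0.     0.001] now-axes [-5.3 50.   1.9] goal-axes [-5.3 50.   1.9]
```

```bash
python3 jog.py '-2.5 0 1 0 0 0;-2.8 0 .9 0 0 0;0 4 0 0 0 0;0 6 0 0 0 0;0 6 0 0 0 0;0 5 0 0 0 0;0 0 0 0 0 0;0 0 0 0 0 0'; python3 -c "
from h import *
bailplan(-12,35)
tube();tube();tube()"
```

```text
time_s: 40.9
tool_pos: [512.7, -120.1, 194.5]
orientation: [0.647, 0.743, -0.113, 0.129]
contact_force: [-0.6, -0.6, -3.9]
gripper_width: 9.1
grasp_force: 55.0
40.9 pos [ 512.7 -120.1  194.5] q [ 0.61  0.33 -0.81  1.95  0.67  1.08 -0.39] F [-0.6 -0.6 -3.9]
[[-0.129, 0.991, 0.045], [0.932, 0.137, -0.335], [-0.338, -0.001, -0.941]]
bail now [ 520.8 -168.   296.8] rel seat arm axes [-41.1  -0.6  34.8]
world delta [28.9  4.5  0.2]
rot [-0.001 -0.     0.   ] now-axes [ 0.4 29.2 -0.4] goal-axes [ 0.4 29.2 -0.4]
40.95 tube px [235, 210, 32, 23, 229] [258.92 221.07] slope -0.078
41.0 tube px [235, 210, 32, 23, 230] [258.84 221.08] slope -0.085
41.05 tube px [235, 210, 32, 23, 229] [258.93 221.07] slope -0.078
```

```bash
cat >> h.py <<'E'
def apex():
    s=robot.get_image('side');h=cv2.cvtColor(s,cv2.COLOR_BGR2HSV);m=cv2.inRange(h,(3,110,90),(13,255,255));m[:225]=0;m[:,:225]=0;m[270:]=0;m[:,300:]=0
    ys,xs=np.where(m>0);r=np.unique(ys)[:4];print("copper",[(int(y),xs[ys==y].tolist()) for y in r])
    p,M=st();b=p+M@BT;print("pred apex centre",proj('side',b+[0,0,2])[0].round(1),"hook tip",proj('side',SEAT-26*AX+[0,0,26])[0].round(1))
E
python3 -c "
from h import *
apex()"
```

```text
copper [(234, [266]), (240, [246, 275]), (241, [246, 248]), (242, [246, 247])]
41.1 pos [ 512.5 -120.4  194.7] q [ 0.61  0.33 -0.81  1.96  0.67  1.08 -0.39] F [-0.2  0.5 -3.3]
[[-0.129, 0.991, 0.045], [0.932, 0.136, -0.335], [-0.339, -0.001, -0.941]]
pred apex centre [247.2 240.7] hook tip [253.  242.9]
```

```bash
python3 jog.py '0 5 0 0 0 0;0 7 0 0 0 0;0 7 0 0 0 0;0 7 0 0 0 0;0 4 0 0 0 0;0 0 0 0 0 0;0 0 0 0 0 0'; python3 -c "
from h import *
bailplan(-10,35);apex()
s=robot.get_image('side')
d=cv2.absdiff(s,cv2.imread('pics/es.png')).max(2)
for r in range(222,262,1):print(r,''.join('#' if v>40 else '+' if v>18 else '.' for v in d[r,240:285]))
"
```

```text
time_s: 41.8
tool_pos: [542.3, -116.1, 194.4]
orientation: [0.647, 0.743, -0.113, 0.129]
contact_force: [0.1, -0.7, -4.1]
gripper_width: 9.4
grasp_force: 55.0
41.8 pos [ 542.3 -116.1  194.4] q [ 0.57  0.38 -0.79  1.89  0.7   1.11 -0.41] F [ 0.1 -0.7 -4.1]
[[-0.129, 0.991, 0.045], [0.932, 0.137, -0.335], [-0.338, -0.001, -0.941]]
bail now [ 550.3 -163.9  296.7] rel seat arm axes [-11.2  -0.6  34.7]
world delta [1.3 0.8 0.3]
rot [-0.001 -0.     0.   ] now-axes [ 0.5  1.4 -0.4] goal-axes [ 0.5  1.4 -0.4]
copper [(235, [286]), (238, [258]), (239, [257, 258]), (240, [257, 258, 275])]
41.85 pos [ 542.1 -116.2  194.5] q [ 0.57  0.38 -0.79  1.89  0.7   1.11 -0.41] F [-0.  -0.4 -3.1]
[[-0.129, 0.991, 0.045], [0.932, 0.137, -0.335], [-0.338, -0.001, -0.941]]
pred apex centre [258.3 239. ] hook tip [253.  242.9]
222 +##################......+...#+######++####..
223 +#####+#####+######.....+++#+#.############..
224 ##+##+++#####.####........+############+###..
225 #####++#+###+####+.......++#####++++.+..+##++
226 +#+......#.+##+++##+.+.....++++..........+###
227 ##+......##########........+.....
[... 1012 characters left out ...]

248 #.###...+++++##....##+...#+.##...............
249 #+#+......#######.+##+.....+.................
250 #+#........+####+#++##.....+.................
251 ##.........##+########+......................
252 ##.........#####.#####.......................
253 ##.........###########.......................
254 ###........######+####.......................
255 ##+.........##########.......................
256 ###.........######+###.......................
257 ###.........##########.......................
258 ###........+######+###.......................
259 ###.........###########......................
260 ###+........#######+###+.....................
261 ####.......+#######+########.................
```

```bash
python3 jog.py '1.35 0 3.76 0 0 0;1.35 0 3.76 0 0 0;1.35 0 3.76 0 0 0;1.35 1 3.76 0 0 0;1.35 2 3.76 0 0 0;1.35 2 3.76 0 0 0;1.35 3 3.76 0 0 0;1.35 3 3.76 0 0 0;0 0 0 0 0 0;0 0 0 0 0 0'; python3 -c "
from h import *
bailplan(0,0);apex();clev()
"
```

```text
time_s: 42.9
tool_pos: [553.3, -114.6, 162.5]
orientation: [0.647, 0.743, -0.113, 0.129]
contact_force: [0.1, -0.1, -4.3]
gripper_width: 9.3
grasp_force: 55.0
42.9 pos [ 553.3 -114.6  162.5] q [ 0.54  0.45 -0.77  1.89  0.75  1.08 -0.47] F [ 0.1 -0.1 -4.3]
[[-0.129, 0.991, 0.045], [0.932, 0.137, -0.335], [-0.338, -0.001, -0.941]]
bail now [ 561.3 -162.5  264.8] rel seat arm axes [-0.2 -0.6  2.8]
world delta [ 0.2  0.7 -2.8]
rot [-0.001 -0.     0.   ] now-axes [1.5 0.3 2.4] goal-axes [1.5 0.3 2.4]
copper [(233, [276]), (240, [275]), (242, [289]), (244, [276])]
42.95 pos [ 553.4 -114.7  162.7] q [ 0.54  0.45 -0.77  1.89  0.75  1.08 -0.47] F [ 0.1  0.8 -3.1]
[[-0.129, 0.991, 0.046], [0.932, 0.137, -0.335], [-0.338, -0.001, -0.941]]
pred apex centre [262.7 247.7] hook tip [253.  242.9]
arm c [ 580.8 -158.9] n 60 swing 0.01 end [ 551.2 -164.9]
```

```bash
python3 jog.py '.68 0 1.88 0 0 0;.68 0 1.88 0 0 0;.68 0 1.88 0 0 0;.68 0 1.88 0 0 0;.68 0 1.88 0 0 0;.68 0 1.88 0 0 0;.68 0 1.88 0 0 0;0 0 0 0 0 0;0 0 0 0 0 0;0 0 0 0 0 0'; python3 -c "
from h import *
bailplan(0,-15);f=[]
for i in range(6):robot.get_image('top');f.append(robot.observe()['contact_force'])
print(np.mean(f,0))
"
```

```text
time_s: 44.0
tool_pos: [553.4, -114.7, 148.8]
orientation: [0.647, 0.743, -0.113, 0.129]
contact_force: [-0.6, -0.8, -1.1]
gripper_width: 9.5
grasp_force: 55.0
44.0 pos [ 553.4 -114.7  148.8] q [ 0.53  0.46 -0.75  1.9   0.77  1.06 -0.49] F [-0.6 -0.8 -1.1]
[[-0.129, 0.991, 0.046], [0.932, 0.136, -0.335], [-0.338, -0.0, -0.941]]
bail now [ 561.4 -162.5  251.2] rel seat arm axes [ -0.1  -0.7 -10.8]
world delta [ 0.1  0.7 -4.2]
rot [-0.  0.  0.] now-axes [2.1 0.2 3.7] goal-axes [2.1 0.2 3.7]
[ 0.33135416 -0.09562222 -0.93309866]
```

```bash
python3 jog.py '.34 0 .94 0 0 0;.34 0 .94 0 0 0;.34 0 .94 0 0 0;.34 0 .94 0 0 0;.34 0 .94 0 0 0;0 0 0 0 0 0;0 0 0 0 0 0'; python3 -c "
from h import *
bailplan(0,-15);f=[];t=[]
for i in range(12):robot.get_image('top');f.append(robot.observe()['contact_force']);t.append(robot.observe()['torque'])
print(np.mean(f,0),np.std(f,0)/3.4,np.mean(t,0));clev()
"
```

```text
time_s: 45.0
tool_pos: [553.3, -114.7, 143.7]
orientation: [0.647, 0.743, -0.113, 0.129]
contact_force: [0.4, -0.0, -1.2]
gripper_width: 9.2
grasp_force: 55.0
45.0 pos [ 553.3 -114.7  143.7] q [ 0.52  0.47 -0.75  1.9   0.78  1.05 -0.5 ] F [ 0.4 -0.  -1.2]
[[-0.129, 0.991, 0.046], [0.932, 0.137, -0.335], [-0.338, -0.001, -0.941]]
bail now [ 561.3 -162.5  246. ] rel seat arm axes [ -0.2  -0.7 -16. ]
world delta [0.1 0.7 1. ]
rot [-0.001  0.     0.   ] now-axes [ 0.3  0.2 -1.2] goal-axes [ 0.3  0.2 -1.2]
[ 0.46806329 -0.10330826 -0.46177437] [0.16123154 0.17846657 0.20478867] [ 0.45144408 -0.0965508   0.04209316]
arm c [ 580.3 -159. ] n 61 swing 0.009 end [ 551.3 -167.7]
```

```bash
python3 jog.py '.34 0 .94 0 0 0;.34 0 .94 0 0 0;0 0 0 0 0 0;0 0 0 0 0 0;0 0 0 0 0 0;0 0 0 0 0 0;0 0 0 0 0 0;0 0 0 0 0 0' 0 3; python3 -c "
from h import *
bailplan(0,-15);f=[]
cv2.imwrite('pics/r0s.png',robot.get_image('side'))
for i in range(8):robot.get_image('top');f.append(robot.observe()['contact_force'])
print(np.mean(f,0),robot.observe()['grasp_force'])
"
```

```text
time_s: 46.45
tool_pos: [553.4, -114.8, 141.8]
orientation: [0.647, 0.743, -0.113, 0.129]
contact_force: [0.7, -0.4, -0.9]
gripper_width: 10.1
grasp_force: 3.0
46.45 pos [ 553.4 -114.8  141.8] q [ 0.52  0.47 -0.75  1.91  0.79  1.05 -0.5 ] F [ 0.7 -0.4 -0.9]
[[-0.129, 0.991, 0.046], [0.932, 0.136, -0.335], [-0.338, -0.0, -0.941]]
bail now [ 561.3 -162.6  244.1] rel seat arm axes [ -0.2  -0.7 -17.9]
world delta [0.1 0.8 2.9]
rot [-0.  0.  0.] now-axes [-0.3  0.2 -3. ] goal-axes [-0.3  0.2 -3. ]
[ 0.75299261  0.07598858 -0.28868036] 3.0008310824632645
```

```bash
python3 jog.py '0 0 0 0 0 0;0 0 0 0 0 0;0 0 0 0 0 0' 12 3; python3 jog.py '0 0 0 0 0 0;0 0 0 0 0 0;0 0 0 0 0 0;0 0 0 0 0 0;0 0 0 0 0 0;0 0 0 0 0 0' 16 3; cat >> h.py <<'E'
def mot(n=8,box=(225,300,225,330)):
    a,b,c,d=box;ims=[];t=[]
    for i in range(n):
        ims.append(robot.get_image('side')[a:b,c:d].astype(int));t.append(robot.observe()['time_s'])
    print("t",t[0],t[-1],"motion",[int((abs(x-ims[0]).max(2)>25).sum()) for x in ims[1:]])
E
python3 -c "
from h import *
mot();clev();print(robot.observe()['contact_force'])"
```

```text
time_s: 47.2
tool_pos: [553.2, -114.7, 141.7]
orientation: [0.647, 0.743, -0.113, 0.129]
contact_force: [0.1, 0.1, -0.2]
gripper_width: 12.0
grasp_force: 0.0
time_s: 47.8
tool_pos: [553.3, -114.7, 141.7]
orientation: [0.647, 0.743, -0.113, 0.129]
contact_force: [0.3, 0.2, 0.2]
gripper_width: 16.2
grasp_force: 0.0
t 47.85 48.2 motion [8, 24, 31, 33, 38, 42, 43]
arm c [ 580.3 -159. ] n 61 swing 0.009 end [ 551.3 -167.7]
[ 0.03889289  0.05444579 -1.17122486]
```

```bash
cat >> h.py <<'E'
def ph(n=10,boxes=((250,300,235,280),(208,235,252,272))):
    r=None;out=[]
    for i in range(n):
        g=cv2.cvtColor(robot.get_image('side'),cv2.COLOR_BGR2GRAY).astype(np.float32)
        if r is None:r=g
        row=[robot.observe()['time_s']]
        for a,b,c,d in boxes:
            s,_=cv2.phaseCorrelate(r[a:b,c:d],g[a:b,c:d],cv2.createHanningWindow((d-c,b-a),cv2.CV_32F));row+=[round(s[0],2),round(s[1],2)]
        out.append(row)
    for x in out:print(x)
E
python3 -c "
from h import *
ph(12)"
```

```text
[48.3, 0.5, 0.0, 0.0, 0.5]
[48.35, 0.23, -0.11, 2.29, -0.69]
[48.4, 0.25, -0.13, 3.38, -0.66]
[48.45, 0.31, 0.06, 1.74, -0.36]
[48.5, 0.33, 0.24, 0.94, -1.34]
[48.55, 0.54, 0.4, 1.05, -3.97]
[48.6, 0.65, 0.57, 0.09, -8.39]
[48.65, 0.68, 0.66, -0.79, -3.23]
[48.7, 0.7, 0.86, -0.81, -1.15]
[48.75, 0.77, 0.77, -1.09, -0.27]
[48.8, 0.83, 0.73, -0.87, -0.32]
[48.85, 0.81, 0.78, -0.94, 0.28]
```

```bash
cat >> h.py <<'E'
def lk(n=8,view='side',box=(245,300,235,285)):
    a,b,c,d=box;r=None;out=[]
    for i in range(n):
        g=cv2.cvtColor(robot.get_image(view),cv2.COLOR_BGR2GRAY)
        if r is None:
            r=g;m=np.zeros_like(g);m[a:b,c:d]=255;p0=cv2.goodFeaturesToTrack(g,25,.02,3,mask=m)
        p,s,e=cv2.calcOpticalFlowPyrLK(r,g,p0,None,winSize=(9,9));d_=(p-p0)[:,0]
        mv=np.abs(d_).max(1)
        out.append([round(robot.observe()['time_s'],2),*np.median(d_,0).round(2).tolist(),round(float(np.percentile(mv,90)),2)])
    print(view,out)
E
python3 -c "
from h import *
p,M=st();b=p+M@BT
for e in(-90,90):
  for z in(-58,-163):print(e,z,proj('side',b+e*np.array([-AX[1],AX[0],0])+[0,0,z])[0].round(),proj('top',b+e*np.array([-AX[1],AX[0],0])+[0,0,z])[0].round())
lk(8,'side',(247,290,250,276));lk(8,'top',(218,232,320,362))"
```

```text
48.85 pos [ 553.3 -114.7  141.7] q [ 0.52  0.47 -0.75  1.91  0.79  1.05 -0.5 ] F [ 0.1 -0.2 -0.1]
[[-0.129, 0.991, 0.046], [0.932, 0.137, -0.335], [-0.338, -0.001, -0.941]]
-90 -58 [271. 293.] [351. 216.]
-90 -163 [271. 319.] [346. 218.]
90 -58 [257. 250.] [298. 223.]
90 -163 [258. 276.] [296. 224.]
side [[48.9, 0.0, 0.0, 0.0], [48.95, -0.009999999776482582, -0.009999999776482582, 0.03], [49.0, -0.009999999776482582, -0.0, 0.08], [49.05, 0.0, -0.029999999329447746, 0.11], [49.1, -0.0, -0.029999999329447746, 0.11], [49.15, -0.009999999776482582, -0.03999999910593033, 0.13], [49.2, -0.009999999776482582, -0.019999999552965164, 0.12], [49.25, -0.0, -0.029999999329447746, 0.12]]
top [[49.3, 0.0, 0.0, 0.0], [49.35, 0.0, -0.0, 0.04], [49.4, 0.0, -0.0, 0.04], [49.45, -0.0, 0.019999999552965164, 0.09], [49.5, 0.009999999776482582, 0.0, 0.1], [49.55, 0.009999999776482582, 0.0, 0.21], [49.6, 0.009999999776482582, 0.0, 0.2], [49.65, 0.0, -0.009999999776482582, 0.19]]
```

```bash
python3 jog.py '0 0 0 0 0 0;0 0 0 0 0 0;0 0 0 0 0 0;0 0 0 0 0 0' 50 3; python3 -c "
from h import *
lk(10,'side',(255,322,254,290))"
```

```text
time_s: 50.05
tool_pos: [553.3, -114.8, 141.7]
orientation: [0.647, 0.743, -0.113, 0.129]
contact_force: [-0.6, -0.4, 0.5]
gripper_width: 43.3
grasp_force: 0.0
side [[50.1, 0.0, 0.0, 0.0], [50.15, 0.009999999776482582, -0.009999999776482582, 0.18], [50.2, 0.009999999776482582, -0.009999999776482582, 0.34], [50.25, 0.019999999552965164, -0.009999999776482582, 0.37], [50.3, 0.009999999776482582, -0.009999999776482582, 0.36], [50.35, 0.0, -0.009999999776482582, 0.4], [50.4, 0.0, -0.009999999776482582, 0.4], [50.45, 0.009999999776482582, -0.009999999776482582, 0.39], [50.5, 0.009999999776482582, -0.009999999776482582, 0.41], [50.55, 0.019999999552965164, -0.009999999776482582, 0.41]]
```

```bash
python3 jog.py '0 0 -4 0 0 0;0 0 -8 0 0 0;0 0 -8 0 0 0;0 0 -8 0 0 0;0 0 -8 0 0 0;0 0 -8 0 0 0;0 0 -8 0 0 0;0 0 -8 0 0 0;20 0 0 0 0 0;25 0 0 0 0 0;25 0 0 0 0 0;25 0 0 0 0 0;25 0 0 0 0 0;0 0 0 0 0 0' 60 3; python3 -c "
from h import *
st();clev();lk(12,'side',(255,322,240,285));lk(6,'top',(205,235,310,362));cv2.imwrite('pics/f_s.png',robot.get_image('side'));cv2.imwrite('pics/f_t.png',robot.get_image('top'))"
```

```text
time_s: 51.95
tool_pos: [534.2, 21.5, 156.9]
orientation: [0.645, 0.745, -0.112, 0.128]
contact_force: [-0.4, -0.3, 0.6]
gripper_width: 60.3
grasp_force: 0.0
51.95 pos [534.2  21.5 156.9] q [ 0.31  0.47 -0.81  1.89  0.73  1.16 -0.71] F [-0.4 -0.3  0.6]
[[-0.134, 0.99, 0.046], [0.932, 0.142, -0.333], [-0.336, -0.002, -0.942]]
arm c [ 580.3 -159. ] n 61 swing 0.009 end [ 551.3 -167.7]Traceback (most recent call last):
  File "<string>", line 3, in <module>
    st();clev();lk(12,'side',(255,322,240,285));lk(6,'top',(205,235,310,362));cv2.imwrite('pics/f_s.png',robot.get_image('side'));cv2.imwrite('pics/f_t.png',robot.get_image('top'))
                ~~^^^^^^^^^^^^^^^^^^^^^^^^^^^^^
  File "h.py", line 77, in lk
    g=cv2.cvtColor(robot.get_image(view),cv2.COLOR_BGR2GRAY)
                   ~~~~~~~~~~~~~~~^^^^^^
ValueError: 200 camera calls are used up
```

```bash
python3 jog.py '10 0 -20 0 0 0;10 0 -20 0 0 0;0 0 0 0 0 0;0 0 0 0 0 0;0 0 0 0 0 0;0 0 0 0 0 0;0 0 0 0 0 0;0 0 0 0 0 0;0 0 0 0 0 0;0 0 0 0 0 0;0 0 0 0 0 0;0 0 0 0 0 0;0 0 0 0 0 0;0 0 0 0 0 0;0 0 0 0 0 0;0 0 0 0 0 0;0 0 0 0 0 0;0 0 0 0 0 0;0 0 0 0 0 0;0 0 0 0 0 0'; python3 -c "
from station import robot
print(robot.hand_in())"
```

```text
time_s: 54.2
tool_pos: [530.8, 49.3, 188.4]
orientation: [0.647, 0.743, -0.113, 0.129]
contact_force: [-0.1, 0.6, -0.8]
gripper_width: 60.2
grasp_force: 0.0
the job is handed in; nothing more can be done
None
```

Handed in at 54 s of 72: the balance was centred (swing about 0.01 rad) and left still, and the panel was hung on the hook and still after release; however, I had knocked the centred balance aside once and had to redo it, and with the 200 camera calls used up, the panel's stillness after the gripper withdrew was not checked by picture.

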